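Load the shielded test box, shut it and set its clamp

ROBOT

A 6-joint arm with a two-finger parallel gripper is mounted at the origin on the work surface. World frame = base frame: x ahead of the robot, y to its left, z up, the work surface at z = 0. Lengths are in m, angles in rad, forces in N, time in s.
With the tool pointing down it reaches from about 0.375 to 0.9 m from the base axis. Payload 3.1 kg.
Tool frame: the origin (TCP) lies at the very end of the fingers, on their centre line; the grasp point (between the pads) lies 19 mm behind it; x points along the fingers, y is the direction in which the jaws open and shut, and the axes are right-handed (so a half turn about x gives the same grasp; the last joint's range is limited). The gripper opens to 85 mm and grips with 20 to 120 N. Pads are 22 mm wide; open, the fingers measure 114 mm over their backs; the gripper's body (76 mm by 85 mm) begins 54 mm behind the grasp point. The pads swing forward as they close: fully open they stand 13 mm farther back than shut.
Start: joints at [0.995, 0.527, 1.433, -0, 1.181, -0.178], TCP at [0.242, 0.576, 0.231] pointing down, gripper open.
Joint ranges: [-3.08, 3.08], [-0.75, 2.2], [0.22, 2.44], [-1.43, 4.57], [0, 2.65], [-2.85, 2.85]. Speed limits (rad/s): [2.79, 2.79, 3.14, 3.14, 3.14, 3.14].

INTERFACE

Orientations are given as a unit quaternion [x, y, z, w].
In Python, from station import manip gives the robot as it stands.
- The arm moves only by the shell command python3 -m jog 'ROWS' [FORCE]. ROWS is a JSON object of lists of equal length, an entry for each row: "linear": the shift along the tool's x, y, z in cm, a list of three; "twist": the turn about the tool's x in rad; "claw": the opening, from -1 (shut) to 1 (fully open). A call has 1 to 20 rows; each row is the pose to reach, as a shift and turn from the pose commanded when the call began, along the tool's axes at that moment; what a row does not reach only later rows make up. A row lasts 1/12 s, in which the tool goes at most 41.7 mm and 7.16 degrees, less where a joint would pass 70% of its speed; a pose out of reach is approached as far as the arm can. A call with a gripper value outside its range is refused whole. The fingers move at their own pace and stop on an object; FORCE is the grip in N (left out, the last holds). Time passes only in rows, so rows that repeat a pose let the fingers close. It gives the time, the measured TCP pose, the force and the opening at its end, in the units of the state.
- manip.sense(): the state, without advancing time (a new reading comes with each control period).
- manip.snapshot(name): name is "scene" or "top" or "wrist"; returns a dict with "pixels" (480x640x3 uint8, red, green, blue), "camera_matrix" (3x3 intrinsics, pixels), "R" (3x3) and "t" (3): a world point X has camera coordinates R X + t. Camera axes: x right, y down, z forward; pixel columns grow to the right and rows downward; lengths in m; the calibration is good to about 2 mm. A picture is of the moment at which its call begins. There is no depth.
- manip.sign_off(): hands the job in, once; it reports no verdict.
The state is a dict: "t": time; "q": joint angles; "qd": joint speeds; "tau": joint torques, N m; "tcp_pos": TCP position; "tool_rot": TCP orientation; "force": force on the tool from outside, world axes, zero at the start; "ft_torque": the same for the moment, N m; "finger_gap": opening from 0.0 (shut) to 1.0 (fully open).
Only numpy, scipy, OpenCV 4.12 (cv2) and the standard library are available. Lean on these libraries where they do the work, as an engineer would, in place of code of your own. Each camera call takes 0.05 s, during which the arm holds its last target.

TASK

Set the blue-topped aluminium amplifier module down gently, right way up, on the blue mat in the open test box, its long side running crosswise from the hinge side to the clamp side. Then lower the hinged lid fully shut without slamming it, and only then swing the red sprung clamp arm across the lid until its black pointer stands at the orange marker on the dial, and let go. Do not shift the orange marker, the black module, the mug, the screwdriver or the jar.

Things in the scene. Friction and masses are not known exactly. Their poses are not given: they have to be found in the camera images.
- amp_center (a point): Centre (half-way up) of the loose amplifier module to be loaded: an aluminium block with a blue top plate, 110 mm long (its x) x 60 mm wide (its y) x 45 mm high (z up), about 0.4 kg, with a 6 mm brass connector stub in the middle of each end face. It stands on the bench beside the black module; they may change places. Grasp it across the 60 mm width.
- spare_center (a point): Centre of a black module of the same size and axes; a bystander, leave it alone.
- box_mat (a point): Centre of the top face of the blue mat (90 mm along x, 150 mm along y) on the floor of the grey test box, 8 mm above the bench; axes are the box's: z up, x the box's long side, +y towards the hinge side, -y towards the clamp dial.  The module belongs with its long side along this y; resting on the mat its centre is 22.5 mm above this point.
- box: The grey test box, fixed to the bench; origin under its centre, same axes as box_mat. 240 mm (x) x 170 mm (y) outside, walls 6 mm thick, rim 70 mm above the bench, inside 228 x 158 mm, open above; hinged lid on its +y rim, brass connectors on its -x face, clamp post and dial beyond its -y side.
- lid (a joint): Angle of the grey lid (rad): 0 is shut, growing as it opens, about 1.65 to 1.95 (upright, leaning outwards) at the start. The hinge is stiff: the lid stays where it is left and needs about 0.44 N m to move, besides its weight of 0.35 kg. It can be pushed over by its outer face.
- lid_hinge (a point): A point on the lid's hinge line, midway along it, at the box's +y rim, 70.5 mm above the bench. The hinge line runs along the box's x (the lid measures 240 mm that way). Its axes turn with the lid: its -y runs from the hinge to the free edge (170 mm), its z is the outward normal of the lid's outer face; the lid is 8 mm thick (z 0 to 8 mm).
- lid_edge (a point): Middle of the lid's free edge, on its outer face (170 mm from the hinge line, 8 mm along the outward normal). Near it, 85 mm towards the box's +x end and 145 mm from the hinge line, the outer face carries a black ridge 50 mm long, 12 mm wide and 18 mm high.
- clamp (a joint): Angle of the red clamp arm about its upright pivot post (rad), growing clockwise seen from above. At 0 the arm points to the box's -y; at 1.57 to the box's -x; past 2 its knob is over the lid. Starts at 0.6 to 1.0, stop at 2.9. A spring (0.12 N m/rad) pulls it towards 0, but pivot friction (0.45 N m) is greater, so it stays where it is left; 5 N at the knob moves it.
- clamp_pivot (a point): Point on the clamp's pivot axis at the height of the knob's middle grip (127 mm above the bench). The post stands 60 mm along the box's x and -145 mm along its y from the box's middle. It carries a white dial with ticks, 110 mm across, top 80 mm above the bench.
- clamp_knob (a point): Grip point on the upright black knob at the clamp arm's end, 150 mm from the pivot axis, 127 mm above the bench; the knob is 22 mm across and stands from 98 mm (the arm's top) to 148 mm above the bench, and spins freely on its stud. The red arm is 18 mm wide, its underside 86 mm above the bench, clear of the shut lid (top 78.5 mm).
- pointer_tip (a point): Tip of the black pointer, which turns with the clamp arm over the dial, 55 mm from the pivot axis, 87 mm above the bench, 150 degrees anticlockwise (seen from above) from the arm's direction.
- marker_tip (a point): Middle of the inner end of the orange marker at the dial rim, 55 mm from the pivot axis, 87 mm above the bench: where the pointer tip must come. The marker is a block 28 mm long outwards from here, 12 mm wide along the rim and 12 mm high, on a thin orange strip from the pivot.
- marker (a joint): Angle of the orange marker on the dial, on the same zero and direction as clamp (rad): the clamp value at which pointer and marker meet. Between 2.15 and 2.65. Held by stiff friction; leave it.
- mug: White mug, 80 mm across, 90 mm high, origin under its centre; a bystander.
- driver: Screwdriver with a red handle, 160 mm long, lying on the bench; a bystander.
- capjar: Small closed jar, 60 mm across, 65 mm high, origin under its centre; a bystander.
Things that resemble listed ones, but are neither listed nor needed, are in the scene too. Leave any pink look-alike of the part that bears amp_center alone.

How it is judged:
By the outcome, as a careful person would: the job done as asked, in the order asked, and still so for the second after the job is handed in, with the robot touching nothing.
It also fails if it takes over 72 s, if anything falls off the work surface, if the arm or the gripper's body presses on something with over 40 N, if the wrist force passes 120 N, or if a joint passes its speed limit or range.

## Working session

There is one attempt and no reset: what is moved stays moved. The work goes in short steps, Python scripts to look and compute and a shell command to move; the robot and the scene stay as the last step left them, time stands still between calls to the robot, and variables do not carry over. Pictures are saved under pics/ and viewed, and the job is handed in when it is done.

```bash
ls; mkdir -p pics; python3 - <<'E'
from station import manip
import cv2
s=manip.sense(); print(s)
for n in ("scene","top","wrist"):
    d=manip.snapshot(n); cv2.imwrite(f"pics/{n}0.png",d["pixels"][:,:,::-1]); print(n,d["camera_matrix"],d["R"],d["t"])
E
```

```text
pics
{'t': 0.0, 'q': array([ 9.94533419e-01,  5.28454065e-01,  1.43390680e+00,  2.39390681e-05,
        1.18140597e+00, -1.78488766e-01]), 'qd': array([ 4.09455728e-04,  1.15700219e-03, -1.26509261e-04, -9.82794685e-05,
       -8.28096054e-04,  1.98614808e-05]), 'tau': array([-1.15164468e-03, -4.42346191e+01, -1.78024310e+01, -3.06787178e-04,
        8.32945516e-03, -8.00546445e-06]), 'tcp_pos': array([0.2416668 , 0.57560782, 0.23033963]), 'tool_rot': array([ 0.13900043,  0.69345712, -0.14042386,  0.69287607]), 'force': array([ 0.21776053, -0.32840914, -0.46458877]), 'ft_torque': array([ 0.02492858,  0.02344527, -0.01578948]), 'finger_gap': 1.0005040515040768}
scene [[502.0342026    0.         316.65913363]
 [  0.         502.0342026  246.22537543]
 [  0.           0.           1.        ]] [[-0.82684563  0.56239353 -0.00631088]
 [ 0.39144062  0.56737657 -0.72447089]
 [-0.40385709 -0.60149592 -0.68927651]] [ 0.50322922 -0.08224446  1.48705376]
top [[547.96147136   0.         308.39190855]
 [  0.         547.96147136 239.94772427]
 [  0.           0.           1.        ]] [[ 0.01886859 -0.99981929 -0.00231533]
 [-0.98506669 -0.0181937  -0.17120926]
 [ 0.17113619  0.00551124 -0.98523197]] [-0.11811496  0.55059562  1.15245268]
wrist [[410.70655244   0.         315.01110745]
 [  0.         410.70655244 239.5535676 ]
 [  0.           0.           1.        ]] [[ 0.38823378  0.92156035 -0.00102609]
 [ 0.87834189 -0.36968933  0.30305994]
 [ 0.27890869 -0.11855936 -0.95297094]] [-0.62385076 -0.03847481  0.3794527 ]
```

View pics/scene0.png

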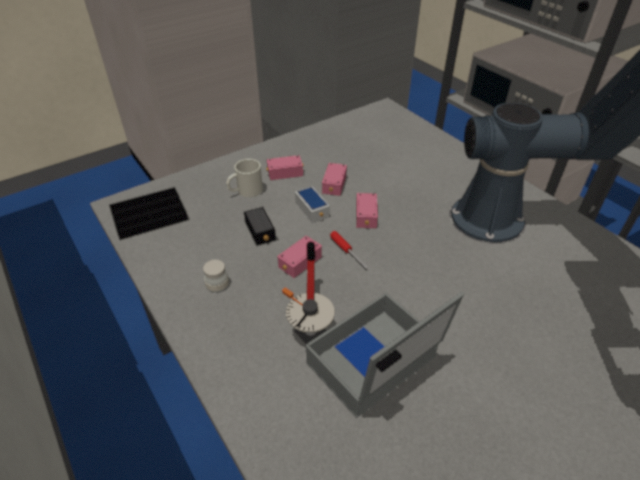

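View pics/top0.png

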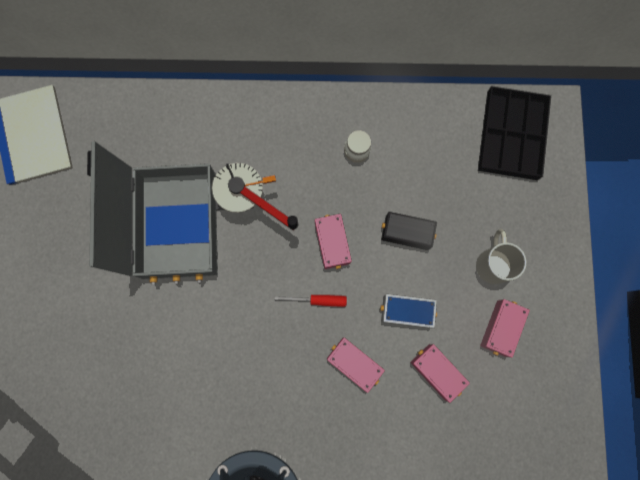

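View pics/wrist0.png

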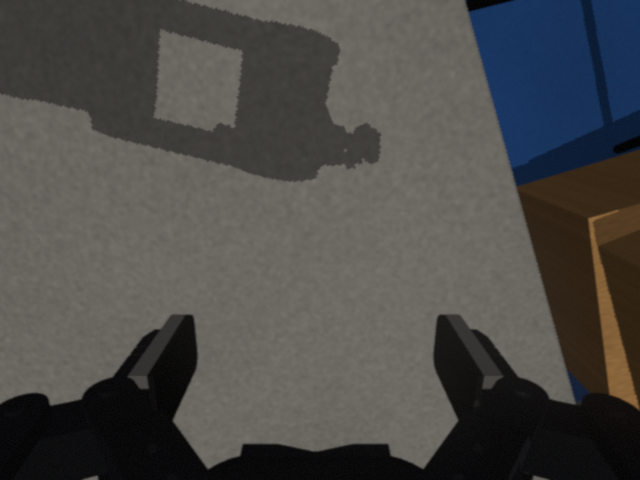

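The top view shows the amp (blue plate, silver edge) at about (410,311) and the black module at (409,231). There are pink look-alikes at (333,241), (355,365), (441,373) and (507,328). The box is at about (175,220), with the lid leaning left. The pivot is at (237,186), the knob at (292,222) and the orange marker at (262,181). I'll confirm with crops and measure.

```bash
cat > h.py <<'E'
import numpy as np, cv2
from station import manip
def ray(d,uv,z):
    K,R,t=map(np.array,(d["camera_matrix"],d["R"],d["t"]))
    uv=np.atleast_2d(uv).astype(float)
    r=np.c_[uv,np.ones(len(uv))]@np.linalg.inv(K).T@R
    c=-R.T@t
    return c+r*((z-c[2])/r[:,2])[:,None]
def proj(d,X):
    K,R,t=map(np.array,(d["camera_matrix"],d["R"],d["t"]))
    p=(np.atleast_2d(X)@R.T+t)@K.T
    return p[:,:2]/p[:,2:]
def crop(d,x0,x1,y0,y1,s,name):
    cv2.imwrite(name,cv2.resize(d["pixels"][y0:y1,x0:x1,::-1],None,fx=s,fy=s,interpolation=cv2.INTER_CUBIC))
def tri(d1,u1,d2,u2):
    P=[np.array(d["camera_matrix"])@np.c_[d["R"],d["t"]] for d in (d1,d2)]
    X=cv2.triangulatePoints(P[0],P[1],np.float64(u1).reshape(2,1),np.float64(u2).reshape(2,1))
    return (X[:3]/X[3]).ravel()
def hsv(d): return cv2.cvtColor(d["pixels"],cv2.COLOR_RGB2HSV)
E
python3 - <<'E'
from h import *
d=manip.snapshot("top"); s=manip.snapshot("scene")
import pickle; pickle.dump((d,s),open("v0.pkl","wb"))
crop(d,85,305,140,290,3.6,"pics/boxcrop.png")
crop(d,310,450,190,340,4,"pics/ampcrop.png")
crop(s,260,470,230,400,3.5,"pics/sbox.png")
h=hsv(d)
m=cv2.inRange(h,(105,120,40),(125,255,255))
n,l,st,c=cv2.connectedComponentsWithStats(m)
for i in range(1,n):
    if st[i,4]>300 and st[i,1]>100 and st[i,0]<450:
        cn,_=cv2.findContours((l==i).astype('uint8'),0,2)
        print(st[i],c[i],cv2.minAreaRect(cn[0]),cv2.boxPoints(cv2.minAreaRect(cn[0])).tolist())
        z=0.045 if c[i][0]>300 else 0.008
        w=ray(d,cv2.boxPoints(cv2.minAreaRect(cn[0])),z);print(w)
        print('c',ray(d,c[i],z))
E
```

```text
[  0 112  15  72 442] [  5.22850679 155.00678733] ((3.3076930046081543, 148.03846740722656), (71.97462463378906, 8.040761947631836), 78.69007110595703) [[-7.692305564880371, 113.53846740722656], [0.19231033325195312, 111.96153259277344], [14.30769157409668, 182.53846740722656], [6.4230756759643555, 184.1154022216797]]
[[0.8485398  0.64403723 0.008     ]
 [0.85280321 0.6258586  0.008     ]
 [0.68143426 0.57338846 0.008     ]
 [0.67734984 0.59117614 0.008     ]]
c [[0.7471921  0.60189642 0.008     ]]
[ 146  204   63   42 2392] [176.76337793 224.43770903] ((176.5222930908203, 224.43475341796875), (38.30863571166992, 62.968536376953125), 87.0643310546875) [[144.09835815429688, 206.91802978515625], [206.9842529296875, 203.693115234375], [208.94622802734375, 241.95147705078125], [146.06033325195312, 245.1763916015625]]
[[0.6292894  0.26969736 0.008     ]
 [0.63949527 0.12615611 0.008     ]
 [0.55078582 0.1172241  0.008     ]
 [0.54077048 0.25903096 0.008     ]]
c [[0.58981612 0.19247515 0.008     ]]
[387 298  46  26 945] [409.67619048 310.45185185] ((409.6923522949219, 310.4615478515625), (45.39670944213867, 21.582042694091797), 7.125016689300537) [[385.830810546875, 318.3538513183594], [388.50775146484375, 296.9384460449219], [433.55389404296875, 302.5692443847656], [430.876953125, 323.9846496582031]]
[[ 0.38589972 -0.27670647  0.045     ]
 [ 0.43170999 -0.28271321  0.045     ]
 [ 0.42144812 -0.37944161  0.045     ]
 [ 0.37579385 -0.37280797  0.045     ]]
c [[ 0.40365221 -0.32791909  0.045     ]]
```

View pics/boxcrop.png

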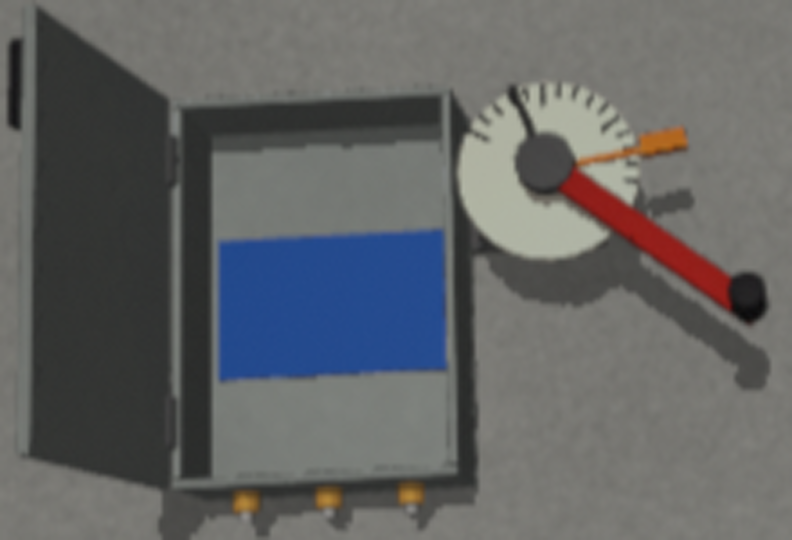

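View pics/ampcrop.png

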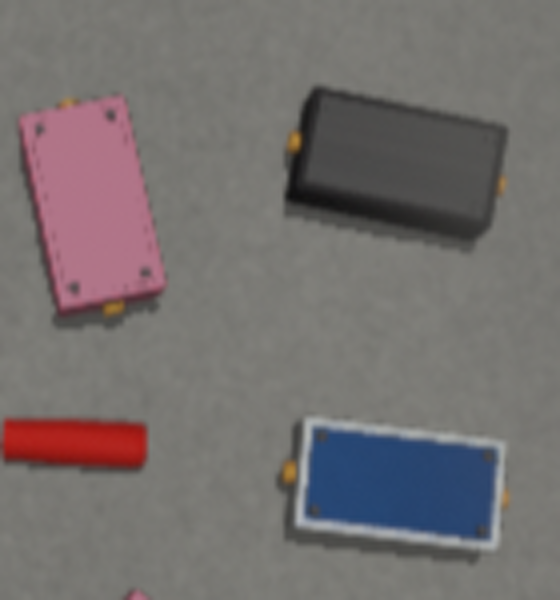

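View pics/sbox.png

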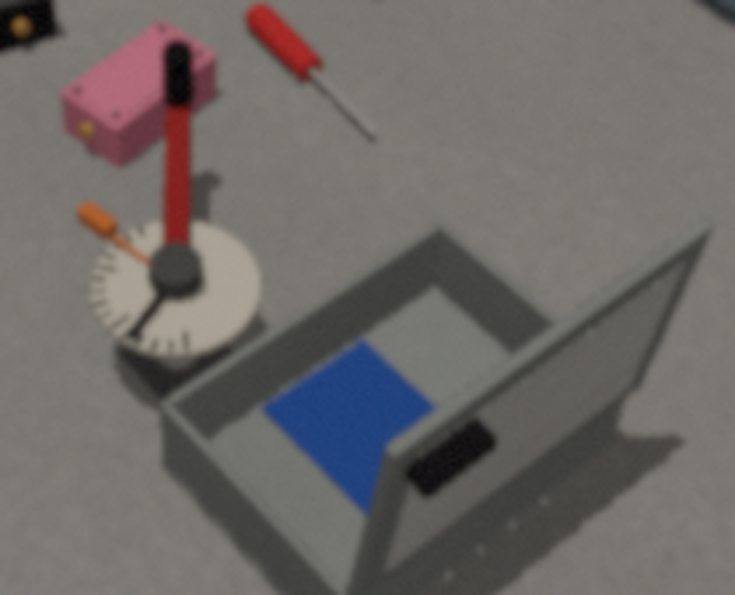

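Crop check: the amp is the block with the blue top plate and silver border at (410,311). The pink blocks at (333,241), (355,365), (441,373) and (507,328) are decoys, and the black module at (409,231) is the bystander. Next I'll refine the poses.

```bash
python3 - <<'E'
from h import *
import pickle; d,s=pickle.load(open("v0.pkl","rb"))
h=hsv(d)
# amp: blue+silver top by corners
cc=lambda p,o,f:(np.array(p)+.5)/f-.5+np.array(o)
A=cc([(305,418),(505,442),(497,548),(298,525)],(310,190),4)
W=ray(d,A,.045); print("amp corners",W[:,:2], "mean",W.mean(0))
e=W[0]-W[1]+W[3]-W[2]; print("len",np.linalg.norm(W[0]-W[1]),np.linalg.norm(W[0]-W[3]),"ang of long axis vs +y deg",np.degrees(np.arctan2(-e[0],e[1])))
M=ray(d,cc([(219,242),(443,231),(446,371),(219,381)],(85,140),3.6),.008); print("mat",M[:,:2])
tx=M[0]-M[3]; print("mat x-edge",np.linalg.norm(tx),np.degrees(np.arctan2(tx[1],tx[0])))
ey=M[0]-M[1]+M[3]-M[2]; print("mat yaw from y edges",np.degrees(np.arctan2(-ey[0],ey[1])))
# dial: whitish ellipse
crop_=np.zeros(h.shape[:2],np.uint8); crop_[155:220,205:270]=255
m=cv2.inRange(d["pixels"],(165,165,150),(255,255,255))&crop_
cn,_=cv2.findContours(m,0,2); c=max(cn,key=cv2.contourArea); hull=cv2.convexHull(c); E=cv2.fitEllipse(hull); print("dial",E,ray(d,E[0],.08))
m=cv2.inRange(h,(8,150,120),(20,255,255))&crop_|0
m2=cv2.inRange(h,(5,150,120),(20,255,255)); m2[:, :238]=0; m2[:, 290:]=0; m2[:165]=0; m2[200:]=0
n,l,st,c=cv2.connectedComponentsWithStats(m2); print("orange",st,c)
ys,xs=np.nonzero(m2); print(xs.min(),xs.max())
for sn,dd in (("top",d),("scene",s)):
    hh=hsv(dd); mr=cv2.inRange(hh,(0,150,60),(4,255,255))|cv2.inRange(hh,(176,150,60),(180,255,255))
    n,l,st,c=cv2.connectedComponentsWithStats(mr)
    print(sn,[(st[i].tolist(),c[i].round(1).tolist()) for i in range(1,n) if st[i,4]>40])
E
```

```text
amp corners [[ 0.43765339 -0.27707669]
 [ 0.42677863 -0.38453817]
 [ 0.37034043 -0.37909379]
 [ 0.38049058 -0.27303231]] mean [ 0.40381576 -0.32843524  0.045     ]
len 0.10801032244102678 0.05730570585841672 ang of long axis vs +y deg -5.623602289644049
mat [[0.62948047 0.26656154]
 [0.6392609  0.12451618]
 [0.54906533 0.11808552]
 [0.54006915 0.26031367]]
mat x-edge 0.08962935123105699 3.997209231950428
mat yaw from y edges 3.7789674271117737
dial ((234.76625061035156, 188.9969482421875), (42.139034271240234, 46.5108757019043), 122.52040100097656) [[0.65601808 0.05346844 0.08      ]]
orange [[     0      0    640    480 307119]
 [   258    176     18      7     72]
 [   253    183      3      1      3]
 [   245    185      2      1      2]
 [   248    184      4      1      4]] [[319.51416226 239.51577076]
 [267.76388889 179.18055556]
 [254.         183.        ]
 [245.5        185.        ]
 [249.5        184.        ]]
245 275
top [([240, 187, 48, 39, 414], [264.7, 205.5]), ([311, 295, 36, 12, 371], [328.4, 300.2])]
scene [([331, 232, 20, 20, 177], [340.2, 241.2]), ([307, 260, 8, 39, 240], [310.3, 278.2])]
```

```bash
cat >> h.py <<'E'
from scipy.spatial.transform import Rotation as Ro
C=np.array([.5898,.1886]); YAW=np.radians(3.85)
ex=np.array([np.cos(YAW),np.sin(YAW)]); ey=np.array([-ex[1],ex[0]])
PIV=C+.06*ex-.145*ey
def adir(th): return -np.cos(th)*ey-np.sin(th)*ex
def b2w(x,y): return C+x*ex+y*ey
def plan(goals):
    """goals: (x,y,z,jawdir deg world or None)"""
    s=manip.sense(); p=s["tcp_pos"]; R=Ro.from_quat(s["tool_rot"]).as_matrix()
    print("t",round(s["t"],2),"tcp",p.round(4),"jaw deg",round(np.degrees(np.arctan2(R[1,1],R[0,1])),2),"toolx",R[:,0].round(3),"F",s["force"].round(1),"gap",round(s["finger_gap"],3))
    for g in goals:
        l=R.T@(np.array(g[:3])-p)*100
        tw=0
        if len(g)>3 and g[3] is not None:
            v=R.T@np.array([np.cos(np.radians(g[3])),np.sin(np.radians(g[3])),0])
            tw=np.arctan2(v[2],v[1]); tw=(tw+np.pi/2)%np.pi-np.pi/2
        print(np.round(g,4) if None not in g else g,"->",l.round(2).tolist(),"tw",round(float(tw),3))
E
python3 - <<'E'
from h import *
import pickle; d,s=pickle.load(open("v0.pkl","rb"))
print("PIV",PIV, "dial proj",proj(d,[*PIV,.08]))
w=ray(d,[267.76,179.18],.092)[0,:2]; v=w-PIV; print("marker r",np.linalg.norm(v))
phi=np.arctan2(-(v@ex),-(v@ey)); print("marker th",(phi+np.radians(150)))
cc=lambda p,o,f:(np.array(p)+.5)/f-.5+np.array(o)
for nm,px,z in (("knobtop",(748,290),.148),("ptr",(513,92),.087),("armend",(735,305),.098)):
    w=ray(d,cc(px,(85,140),3.6),z)[0,:2]; v=w-PIV; print(nm,w,np.linalg.norm(v),np.arctan2(-(v@ex),-(v@ey)), np.arctan2(-(v@ex),-(v@ey))+np.radians(150))
plan([(.40,.10,.23,0),(.45,-.05,.23,-5.6),(.404,-.328,.12,-5.6),(.404,-.328,.015,-5.6)])
print(manip.sense()["q"])
E
```

```text
PIV [0.65940057 0.04795591] dial proj [[237.37461314 187.52831991]]
marker r 0.06824087922026299
marker th 2.4419351549005195
knobtop [ 0.57503648 -0.07541674] 0.14945938904666745 0.6669760754918184 3.284969953483313
ptr [0.70704904 0.07121646] 0.053022926570497356 -1.9577399803612634 0.660253897630231
armend [ 0.57646096 -0.06622148] 0.14112212095935023 0.695426991406659 3.3134208693981533
t 0.25 tcp [0.2419 0.5759 0.2308] jaw deg 67.21 toolx [-0.001 -0.001 -1.   ] F [-0.1  0.5 -0.1] gap 0.999
[0.4  0.1  0.23 0.  ] -> [0.12, -37.75, 33.01] tw 1.173
[ 0.45 -0.05  0.23 -5.6 ] -> [0.13, -49.65, 43.43] tw 1.271
[ 0.404 -0.328  0.12  -5.6  ] -> [11.15, -77.05, 49.96] tw 1.271
[ 0.404 -0.328  0.015 -5.6  ] -> [21.65, -77.04, 49.96] tw 1.271
[ 9.94504634e-01  5.28001243e-01  1.43320395e+00 -1.56978147e-05
  1.18141044e+00 -1.78510916e-01]
```

```bash
python3 -m jog '{"linear":[[0,-37.7,33],[0,-37.7,33],[0,-37.7,33],[0,-37.7,33],[0,-37.7,33],[0,-37.7,33],[0,-37.7,33],[0,-37.7,33],[0,-37.7,33],[0,-37.7,33],[0,-37.7,33],[0,-49.6,43.4],[0,-49.6,43.4],[0,-49.6,43.4],[0,-49.6,43.4],[9,-77,50],[9,-77,50],[9,-77,50],[9,-77,50],[9,-77,50]],"twist":[0.1,0.2,0.3,0.4,0.5,0.6,0.7,0.8,0.9,1.0,1.1,1.2,1.271,1.271,1.271,1.271,1.271,1.271,1.271,1.271],"claw":[1,1,1,1,1,1,1,1,1,1,1,1,1,1,1,1,1,1,1,1]}' 40
python3 - <<'E'
from h import *
plan([(.4038,-.3284,.14,-5.6)])
E
```

```text
t: 1.92
tcp_pos: [0.4166, -0.2179, 0.1732]
tool_rot: [0.524, 0.475, -0.524, 0.475]
force: [0.6, 0.1, 0.1]
finger_gap: 0.999
t 1.92 tcp [ 0.4166 -0.2179  0.1732] jaw deg -5.64 toolx [ 0. -0. -1.] F [0.6 0.1 0.1] gap 0.999
[ 0.4038 -0.3284  0.14   -5.6   ] -> [3.33, -0.19, 11.12] tw -0.001
```

```bash
python3 -m jog '{"linear":[[3.3,-0.2,11.1],[3.3,-0.2,11.1],[3.3,-0.2,11.1],[3.3,-0.2,11.1],[3.3,-0.2,11.1]],"twist":[0,0,0,0,0],"claw":[1,1,1,1,1]}' 40
python3 - <<'E'
from h import *
plan([(.4038,-.3284,.02,-5.6)])
d=manip.snapshot("wrist"); cv2.imwrite("pics/w1.png",d["pixels"][:,:,::-1])
t=manip.snapshot("top"); crop(t,310,450,230,380,4,"pics/t1.png")
print(proj(d,[.4038,-.3284,.045]))
E
```

```text
t: 2.33
tcp_pos: [0.4038, -0.3277, 0.1399]
tool_rot: [0.525, 0.474, -0.525, 0.474]
force: [0.5, -0.2, 0.1]
finger_gap: 1.004
t 2.33 tcp [ 0.4038 -0.3277  0.1399] jaw deg -5.81 toolx [-0.     0.001 -1.   ] F [ 0.5 -0.2  0.1] gap 1.004
[ 0.4038 -0.3284  0.02   -5.6   ] -> [11.99, 0.02, 0.08] tw -0.004
[[315.4394514  244.07246175]]
```

View pics/w1.png

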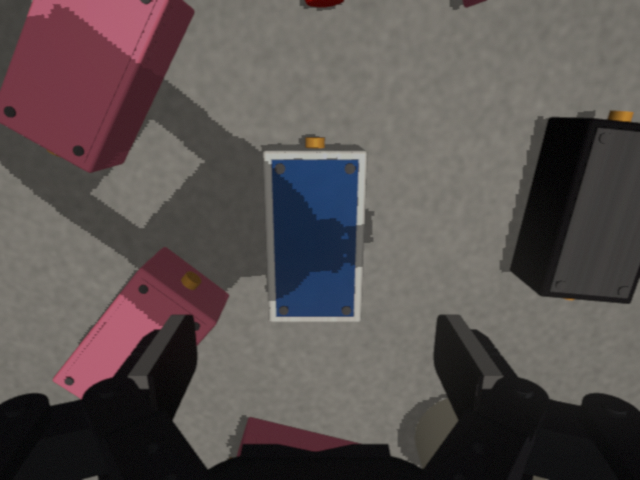

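```bash
python3 - <<'E'
from h import *
d=manip.snapshot("wrist")
W=ray(d,[(265,152),(365,152),(361,320),(271,320)],.045); print(W[:,:2],W.mean(0))
e=W[0]-W[3]+W[1]-W[2]; print(np.linalg.norm(W[0]-W[3]),np.linalg.norm(W[0]-W[1]),np.degrees(np.arctan2(-e[0],e[1])))
E
```

```text
[[ 0.38076976 -0.26815175]
 [ 0.43738935 -0.27376834]
 [ 0.42815423 -0.38023264]
 [ 0.37016774 -0.37451137]] [ 0.40412027 -0.32416603  0.045     ]
0.10688672392242676 0.05689748693989381 -5.325104167088354
```

```bash
python3 -m jog '{"linear":[[4,0,0.1],[8,0,-0.1],[11,0,-0.1],[13,0,-0.1],[13,0,-0.1],[13,0,-0.1],[13,0,-0.1],[13,0,-0.1],[13,0,-0.1],[13,0,-0.1],[13,0,-0.1],[13,0,-0.1],[13,0,-0.1],[13,0,-0.1]],"twist":[0,0,0,0,0,0,0,0,0,0,0,0,0,0],"claw":[1,1,1,1,1,-1,-1,-1,-1,-1,-1,-1,-1,-1]}' 50
python3 - <<'E'
from h import *
plan([])
d=manip.snapshot("wrist"); cv2.imwrite("pics/w2.png",d["pixels"][:,:,::-1])
E
```

```text
t: 3.65
tcp_pos: [0.4052, -0.3254, 0.0125]
tool_rot: [0.524, 0.474, -0.524, 0.476]
force: [1.6, 2.0, 7.5]
finger_gap: 0.696
t 3.65 tcp [ 0.4052 -0.3254  0.0125] jaw deg -5.59 toolx [ 0.002 -0.002 -1.   ] F [1.6 2.  7.5] gap 0.696
```

View pics/w2.png

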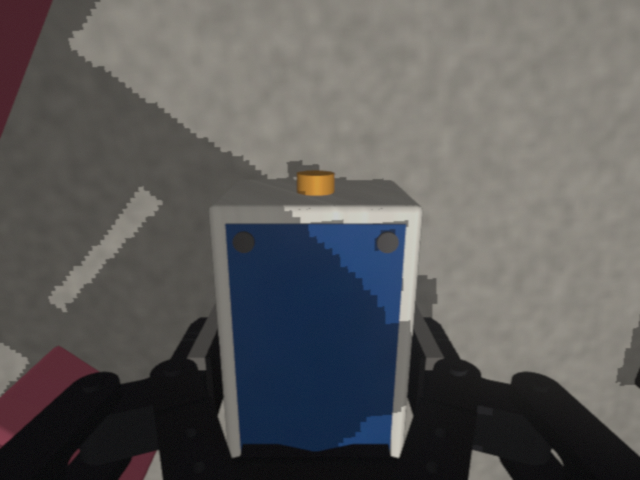

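```bash
python3 - <<'E'
from h import *
d=manip.snapshot("wrist")
s=manip.sense(); p=s["tcp_pos"]
W=ray(d,[(211,208),(420,208)],.0465); print(W, np.linalg.norm(W[0]-W[1])); f=W.mean(0)[:2]; L=(f-p[:2]); u=np.array([np.sin(np.radians(5.6)),np.cos(np.radians(5.6))]); print("front face ahead of tcp",L@u,"lateral",L@np.array([u[1],-u[0]]))
o=L@u-.055; tgt=C-o*ey; print(o,tgt)
plan([(*p[:2],.2,-5.6),(*tgt,.2,3.85),(*tgt,.1,3.85),(*tgt,.021,3.85)])
E
```

```text
[[ 0.38231387 -0.27080637  0.0465    ]
 [ 0.43837656 -0.27637042  0.0465    ]] 0.05633811891053272
front face ahead of tcp 0.05209026209677898 lateral 3.4579752977121717e-05
-0.0029097379032210213 [0.58960463 0.19150317]
t 3.75 tcp [ 0.4052 -0.3254  0.0125] jaw deg -5.59 toolx [ 0.002 -0.002 -1.   ] F [1.7 2.8 8. ] gap 0.691
[ 0.4052 -0.3254  0.2    -5.6   ] -> [-18.75, 0.04, 0.03] tw 0.0
[0.5896 0.1915 0.2    3.85  ] -> [-18.81, 13.35, -53.21] tw -0.165
[0.5896 0.1915 0.1    3.85  ] -> [-8.81, 13.33, -53.23] tw -0.165
[0.5896 0.1915 0.021  3.85  ] -> [-0.91, 13.31, -53.24] tw -0.165
```

```bash
python3 -m jog '{"linear":[[-1,0,0],[-3,0,0],[-6,0,0],[-10,0,0],[-14,0,0],[-17,0.2,-1],[-19,0.6,-2.5],[-19.5,1.2,-5],[-19.5,2,-8],[-19.5,2.9,-11.5],[-19.5,3.8,-15],[-19.5,4.6,-18.5],[-19.5,5.5,-22],[-19.5,6.4,-25.5],[-19.5,7.3,-29],[-19.5,8.1,-32.5],[-19.5,9,-36],[-19.5,9.9,-39.5],[-19.5,10.7,-43],[-19.5,11.6,-46]],"twist":[0,0,0,0,0,0,0,0,0,-0.02,-0.04,-0.06,-0.08,-0.1,-0.12,-0.14,-0.16,-0.165,-0.165,-0.165],"claw":[-1,-1,-1,-1,-1,-1,-1,-1,-1,-1,-1,-1,-1,-1,-1,-1,-1,-1,-1,-1]}' 60
python3 - <<'E'
from h import *
plan([(.5897,.190,.2,3.85),(.5897,.190,.1,3.85)])
E
```

```text
t: 5.42
tcp_pos: [0.5641, 0.1237, 0.206]
tool_rot: [0.483, 0.517, -0.483, 0.516]
force: [0.1, -1.2, -3.5]
finger_gap: 0.692
t 5.42 tcp [0.5641 0.1237 0.206 ] jaw deg 3.88 toolx [-0.001  0.    -1.   ] F [ 0.1 -1.2 -3.5] gap 0.692
[0.5897 0.19   0.2    3.85  ] -> [0.6, 3.0, -6.44] tw 0.001
[0.5897 0.19   0.1    3.85  ] -> [10.6, 3.01, -6.44] tw 0.001
```

```bash
python3 -m jog '{"linear":[[0.5,1.3,-2.8],[0.5,2.4,-5],[0.5,2.9,-6.2],[0.6,3,-6.4],[2,3,-6.4],[4,3,-6.4],[6,3,-6.4],[7.5,3,-6.4],[8,3,-6.4],[8,3,-6.4],[8,3,-6.4]],"twist":[0,0,0,0,0,0,0,0,0,0,0],"claw":[-1,-1,-1,-1,-1,-1,-1,-1,-1,-1,-1]}'
python3 - <<'E'
from h import *
plan([(.5897,.190,.021,3.85)])
d=manip.snapshot("wrist"); cv2.imwrite("pics/w3.png",d["pixels"][:,:,::-1])
t=manip.snapshot("top"); crop(t,85,305,140,290,3.6,"pics/t3.png")
E
```

```text
t: 6.33
tcp_pos: [0.5906, 0.1863, 0.1261]
tool_rot: [0.483, 0.516, -0.483, 0.516]
force: [-0.4, 0.4, -3.6]
finger_gap: 0.692
t 6.33 tcp [0.5906 0.1863 0.1261] jaw deg 3.79 toolx [ 0. -0. -1.] F [-0.4  0.4 -3.6] gap 0.692
[0.5897 0.19   0.021  3.85  ] -> [10.51, -0.07, -0.38] tw -0.001
```

View pics/w3.png

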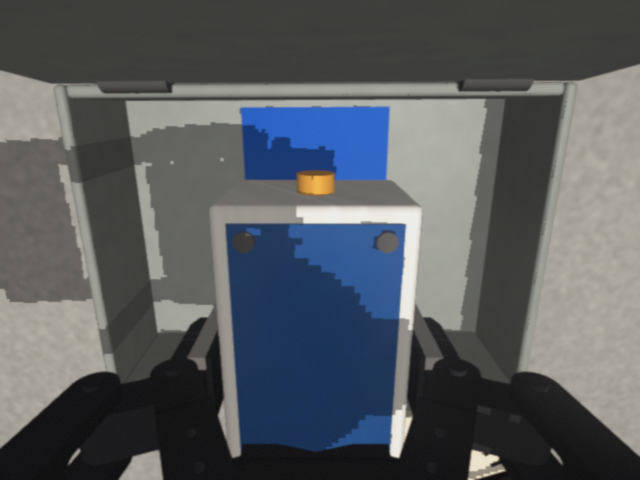

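View pics/t3.png

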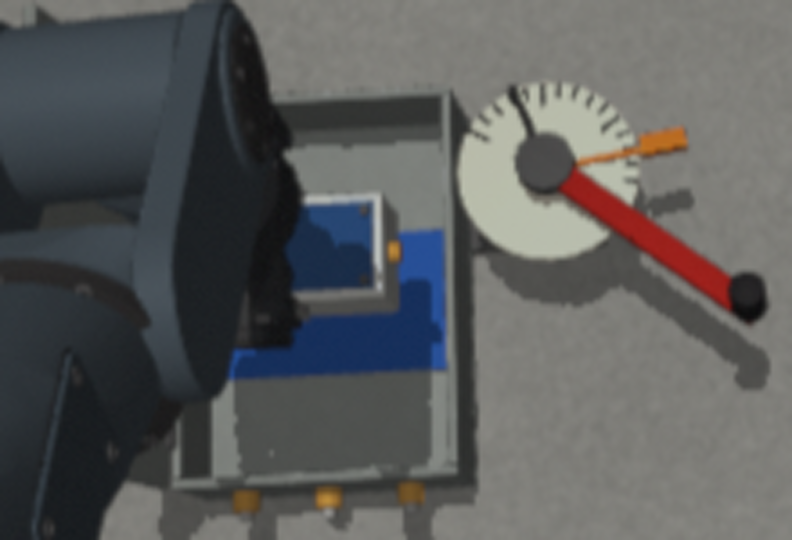

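```bash
python3 - <<'E'
from h import *
d=manip.snapshot("scene"); cv2.imwrite("pics/s3.png",cv2.resize(d["pixels"][100:460,240:640,::-1],None,fx=2,fy=2))
import pickle
d0,s0=pickle.load(open("v0.pkl","rb"))
E
```

```text
(no output)
```

View pics/s3.png

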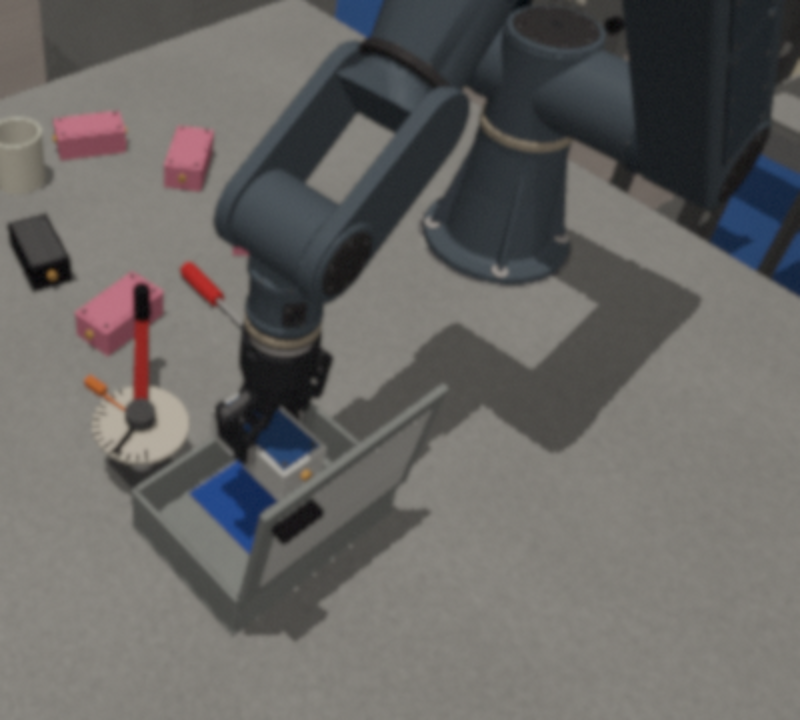

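```bash
python3 - <<'E'
from h import *
d=manip.snapshot("scene")
for z in (.3,.35,.4,.45): print(z,ray(d,[(412,231),(350,205)],z)[:, :2].tolist())
# lid edge corners in world: scene px of lid top corners outer
import pickle
d0,s0=pickle.load(open("v0.pkl","rb"))
cc=lambda p,o,f:(np.array(p)+.5)/f-.5+np.array(o)
a=cc((38,8),(85,140),3.6); b=cc((25,455),(85,140),3.6)
a2=cc((392,450),(260,230),3.5); b2=cc((708,232),(260,230),3.5)
A=tri(d0,a,s0,a2);B=tri(d0,b,s0,b2); print(A,B)
for P in (A,B):
    v=P[:2]-C; y=v@ey-.085; print("x",v@ex,"ang",np.pi-np.arctan2(P[2]-.0705,y),np.hypot(y,P[2]-.0705))
print(manip.sense()["q"])
E
```

```text
0.3 [[0.47602172491265415, 0.1461472115218737], [0.5280348020066928, 0.010176590632998472]]
0.35 [[0.5188602286140216, 0.1844341573786949], [0.566983508088712, 0.05863209845508477]]
0.4 [[0.5616987323153889, 0.22272110323551603], [0.6059322141707313, 0.10708760627717095]]
0.45 [[0.6045372360167565, 0.2610080490923372], [0.6448809202527506, 0.15554311409925725]]
[0.70028878 0.30110594 0.23596938] [0.46476215 0.28820916 0.23120634]
x 0.11779359983759756 ang 1.6900881801853047 0.16665376528284442
x -0.1180674530590759 ang 1.7116073708763067 0.16231283422922638
[ 1.26521532e-01  6.48720372e-01  1.53658414e+00 -1.53516981e-04
  9.53818614e-01  5.97468896e-02]
```

```bash
python3 -m jog '{"linear":[[1,0,-0.1],[3,0,-0.2],[5,0,-0.2],[7,0,-0.2],[8.3,0,-0.2],[9,0,-0.2],[9.4,0,-0.2],[9.6,0,-0.2],[9.8,0,-0.2],[10,0,-0.2],[10.1,0,-0.2],[10.2,0,-0.2],[10.3,0,-0.2],[10.3,0,-0.2]],"twist":[0,0,0,0,0,0,0,0,0,0,0,0,0,0],"claw":[-1,-1,-1,-1,-1,-1,-1,-1,-1,-1,-1,-1,-1,-1]}'
python3 - <<'E'
from h import *
plan([])
E
```

```text
t: 7.7
tcp_pos: [0.5904, 0.1892, 0.0228]
tool_rot: [0.483, 0.516, -0.483, 0.517]
force: [-0.4, -0.7, -3.5]
finger_gap: 0.693
t 7.7 tcp [0.5904 0.1892 0.0228] jaw deg 3.84 toolx [ 0.  0. -1.] F [-0.4 -0.7 -3.5] gap 0.693
```

```bash
python3 -m jog '{"linear":[[0.05,0,0],[0.1,0,0],[0.15,0,0],[0.2,0,0],[0.25,0,0],[0.25,0,0]],"twist":[0,0,0,0,0,0],"claw":[-1,-1,-1,-1,-1,-1]}'
```

```text
t: 8.2
tcp_pos: [0.5904, 0.1892, 0.0206]
tool_rot: [0.483, 0.516, -0.483, 0.517]
force: [-1.4, 0.9, -0.0]
finger_gap: 0.695
```

```bash
python3 -m jog '{"linear":[[0.05,0,0],[0.05,0,0],[0.05,0,0],[0.05,0,0],[0.05,0,0],[0.05,0,0],[0.05,0,0]],"twist":[0,0,0,0,0,0,0],"claw":[-1,0.6,0.8,0.9,0.9,0.9,0.9]}'
python3 - <<'E'
from h import *
plan([])
d=manip.snapshot("wrist"); cv2.imwrite("pics/w4.png",d["pixels"][:,:,::-1])
E
```

```text
t: 8.78
tcp_pos: [0.5905, 0.1892, 0.0196]
tool_rot: [0.483, 0.516, -0.483, 0.516]
force: [-0.1, 0.0, 0.8]
finger_gap: 0.949
t 8.78 tcp [0.5905 0.1892 0.0196] jaw deg 3.83 toolx [ 0.  0. -1.] F [-0.1  0.   0.8] gap 0.949
```

View pics/w4.png

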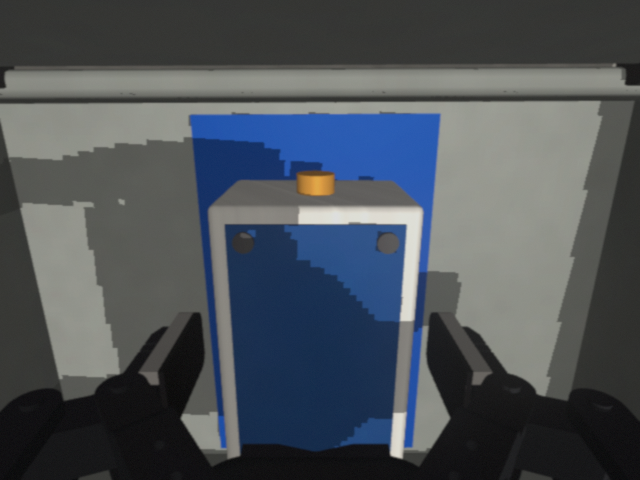

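```bash
python3 -m jog '{"linear":[[-0.5,0,0],[-2,0,0],[-5,0,0],[-9,0,0],[-13,0,0],[-17,0,0],[-21,0,0],[-25,0,0],[-28,0,0],[-28,0,0],[-28,0,0]],"twist":[0,0,0,0,0,0,0,0,0,0,0],"claw":[0.9,0.9,0.9,0.9,0.9,-1,-1,-1,-1,-1,-1]}'
python3 - <<'E'
from h import *
plan([(*b2w(0,.17),.30,3.85),(*b2w(0,.17),.208,3.85)])
d=manip.snapshot("wrist"); cv2.imwrite("pics/w5.png",d["pixels"][:,:,::-1])
E
```

```text
t: 9.75
tcp_pos: [0.5913, 0.1894, 0.3027]
tool_rot: [0.485, 0.515, -0.481, 0.518]
force: [-1.1, -0.4, -1.2]
finger_gap: 0.094
t 9.75 tcp [0.5913 0.1894 0.3027] jaw deg 3.85 toolx [ 0.006  0.001 -1.   ] F [-1.1 -0.4 -1.2] gap 0.094
[0.5784 0.3582 0.3    3.85  ] -> [0.27, -0.16, -16.93] tw -0.0
[0.5784 0.3582 0.208  3.85  ] -> [9.47, -0.21, -16.93] tw -0.0
```

View pics/w5.png

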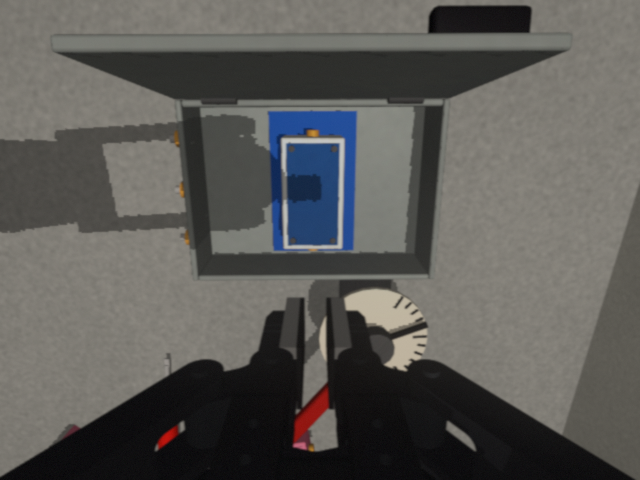

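The module sits upright, squarely in the middle of the mat at (312,190). The lid is open above it, so next I move to the lid's outer side.

```bash
python3 -m jog '{"linear":[[0,0,-2],[0,-0.1,-5],[0,-0.1,-8.5],[0,-0.1,-12],[0,-0.2,-15],[0,-0.2,-17],[2,-0.2,-17],[5,-0.2,-17],[8,-0.2,-17],[9.4,-0.2,-17],[9.4,-0.2,-17]],"twist":[0,0,0,0,0,0,0,0,0,0,0],"claw":[-1,-1,-1,-1,-1,-1,-1,-1,-1,-1,-1]}'
python3 - <<'E'
from h import *
r=.14
def T(th): return (*b2w(0,.085-r*np.cos(th)+.008*np.sin(th)+.011),.0705+r*np.sin(th)+.008*np.cos(th))
plan([T(a) for a in np.arange(1.8,-.01,-.1)])
d=manip.snapshot("scene"); cv2.imwrite("pics/s6.png",cv2.resize(d["pixels"][100:460,240:640,::-1],None,fx=2,fy=2))
E
```

```text
t: 10.72
tcp_pos: [0.5725, 0.3569, 0.1981]
tool_rot: [0.478, 0.519, -0.488, 0.514]
force: [-1.5, -1.1, -0.2]
finger_gap: 0.002
t 10.72 tcp [0.5725 0.3569 0.1981] jaw deg 3.84 toolx [-0.014 -0.006 -1.   ] F [-1.5 -1.1 -0.2] gap 0.002
[0.5807 0.3239 0.205 ] -> [-0.69, 0.58, 3.35] tw 0.0
[0.5816 0.3103 0.2083] -> [-1.01, 0.58, 4.72] tw 0.0
[0.5825 0.2964 0.2102] -> [-1.19, 0.58, 6.11] tw 0.0
[0.5835 0.2825 0.2107] -> [-1.23, 0.57, 7.51] tw 0.0
[0.5844 0.2685 0.2098] -> [-1.14, 0.58, 8.9] tw 0.0
[0.5854 0.2547 0.2075] -> [-0.9, 0.58, 10.29] tw 0.0
[0.5863 0.2412 0.2039] -> [-0.53, 0.59, 11.64] tw 0.0
[0.5871 0.2281 0.1989] -> [-0.03, 0.59, 12.95] tw 0.0
[0.588  0.2156 0.1926] -> [0.61, 0.6, 14.2] tw 0.0
[0.5888 0.2038 0.1851] -> [1.36, 0.61, 15.38] tw 0.0
[0.5895 0.1928 0.1765] -> [2.23, 0.62, 16.48] tw 0.0
[0.5902 0.1827 0.1668] -> [3.2, 0.64, 17.49] tw 0.0
[0.5908 0.1736 0.1562] -> [4.27, 0.65, 18.39] tw 0.0
[0.5913 0.1656 0.1446] -> [5.43, 0.67, 19.18] tw 0.0
[0.5918 0.1588 0.1324] -> [6.66, 0.69, 19.86] tw 0.0
[0.5922 0.1533 0.1195] -> [7.95, 0.71, 20.41] tw 0.0
[0.5925 0.1491 0.1062] -> [9.28, 0.72, 20.83] tw 0.0
[0.5927 0.1462 0.0924] -> [10.66, 0.74, 21.11] tw 0.0
[0.5928 0.1447 0.0785] -> [12.05, 0.76, 21.25] tw 0.0
```

View pics/s6.png

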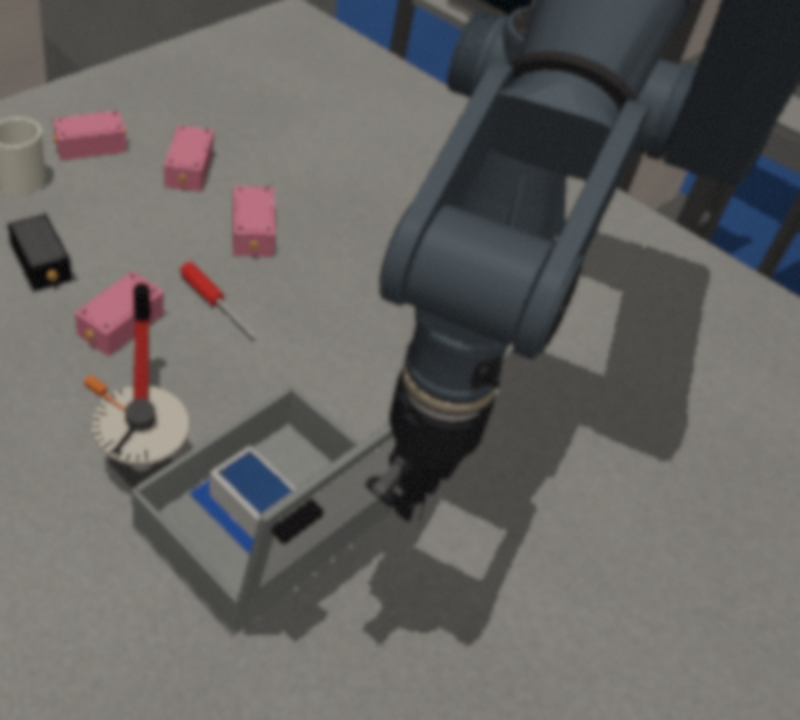

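```bash
python3 -m jog '{"linear":[[0,0,0],[0,0,0],[0,0,0]],"twist":[0,0,0],"claw":[-1,-1,-1]}'
python3 - <<'E'
from h import *
r=.14
def T(th): return (*b2w(0,.085-r*np.cos(th)+.008*np.sin(th)+.011),.0705+r*np.sin(th)+.008*np.cos(th))
plan([T(a) for a in np.arange(1.8,-.01,-.1)])
E
```

```text
t: 11.02
tcp_pos: [0.5779, 0.3589, 0.2072]
tool_rot: [0.484, 0.516, -0.482, 0.517]
force: [0.4, 0.1, 0.8]
finger_gap: 0.004
t 11.02 tcp [0.5779 0.3589 0.2072] jaw deg 3.83 toolx [ 0.003  0.001 -1.   ] F [0.4 0.1 0.8] gap 0.004
[0.5807 0.3239 0.205 ] -> [0.22, 0.04, 3.52] tw 0.0
[0.5816 0.3103 0.2083] -> [-0.11, 0.04, 4.88] tw 0.0
[0.5825 0.2964 0.2102] -> [-0.3, 0.04, 6.27] tw 0.0
[0.5835 0.2825 0.2107] -> [-0.36, 0.04, 7.67] tw 0.0
[0.5844 0.2685 0.2098] -> [-0.27, 0.04, 9.07] tw 0.0
[0.5854 0.2547 0.2075] -> [-0.04, 0.04, 10.45] tw 0.0
[0.5863 0.2412 0.2039] -> [0.32, 0.04, 11.8] tw 0.0
[0.5871 0.2281 0.1989] -> [0.82, 0.04, 13.11] tw 0.0
[0.588  0.2156 0.1926] -> [1.45, 0.04, 14.37] tw 0.0
[0.5888 0.2038 0.1851] -> [2.19, 0.04, 15.55] tw 0.0
[0.5895 0.1928 0.1765] -> [3.06, 0.04, 16.66] tw 0.0
[0.5902 0.1827 0.1668] -> [4.03, 0.03, 17.67] tw 0.0
[0.5908 0.1736 0.1562] -> [5.09, 0.03, 18.58] tw 0.0
[0.5913 0.1656 0.1446] -> [6.24, 0.03, 19.38] tw 0.0
[0.5918 0.1588 0.1324] -> [7.47, 0.03, 20.07] tw 0.0
[0.5922 0.1533 0.1195] -> [8.75, 0.02, 20.62] tw 0.0
[0.5925 0.1491 0.1062] -> [10.09, 0.02, 21.05] tw 0.0
[0.5927 0.1462 0.0924] -> [11.46, 0.02, 21.34] tw 0.0
[0.5928 0.1447 0.0785] -> [12.85, 0.01, 21.49] tw 0.0
```

```bash
python3 -m jog '{"linear":[[0.2,0,2],[0.2,0,3.5],[0,0,4.2],[-0.1,0,4.9],[-0.2,0,5.6],[-0.3,0,6.3],[-0.3,0,7],[-0.3,0,7.7],[-0.3,0,8.4],[-0.3,0,9.1],[-0.1,0,9.8],[0,0,10.4],[0.2,0,11.1],[0.3,0,11.8],[0.6,0,12.5],[0.8,0,13.1],[1.1,0,13.7],[1.4,0,14.4],[1.8,0,15],[2.2,0,15.5]],"twist":[0,0,0,0,0,0,0,0,0,0,0,0,0,0,0,0,0,0,0,0],"claw":[-1,-1,-1,-1,-1,-1,-1,-1,-1,-1,-1,-1,-1,-1,-1,-1,-1,-1,-1,-1]}'
python3 - <<'E'
from h import *
r=.14
def T(th): return (*b2w(0,.085-r*np.cos(th)+.008*np.sin(th)+.011),.0705+r*np.sin(th)+.008*np.cos(th))
plan([T(a) for a in np.arange(0.9,-.01,-.1)])
d=manip.snapshot("scene"); cv2.imwrite("pics/s7.png",cv2.resize(d["pixels"][100:460,240:640,::-1],None,fx=2,fy=2))
E
```

```text
t: 12.68
tcp_pos: [0.5873, 0.2029, 0.1833]
tool_rot: [0.483, 0.516, -0.483, 0.517]
force: [0.9, -0.1, 2.7]
finger_gap: 0.003
t 12.68 tcp [0.5873 0.2029 0.1833] jaw deg 3.84 toolx [-0.    -0.001 -1.   ] F [ 0.9 -0.1  2.7] gap 0.003
[0.5888 0.2038 0.1851] -> [-0.18, 0.15, -0.08] tw 0.0
[0.5895 0.1928 0.1765] -> [0.68, 0.15, 1.02] tw 0.0
[0.5902 0.1827 0.1668] -> [1.66, 0.15, 2.03] tw 0.0
[0.5908 0.1736 0.1562] -> [2.72, 0.15, 2.94] tw 0.0
[0.5913 0.1656 0.1446] -> [3.87, 0.15, 3.74] tw 0.0
[0.5918 0.1588 0.1324] -> [5.1, 0.15, 4.42] tw 0.0
[0.5922 0.1533 0.1195] -> [6.39, 0.15, 4.97] tw 0.0
[0.5925 0.1491 0.1062] -> [7.72, 0.15, 5.39] tw 0.0
[0.5927 0.1462 0.0924] -> [9.1, 0.15, 5.68] tw 0.0
[0.5928 0.1447 0.0785] -> [10.49, 0.15, 5.83] tw 0.0
```

View pics/s7.png

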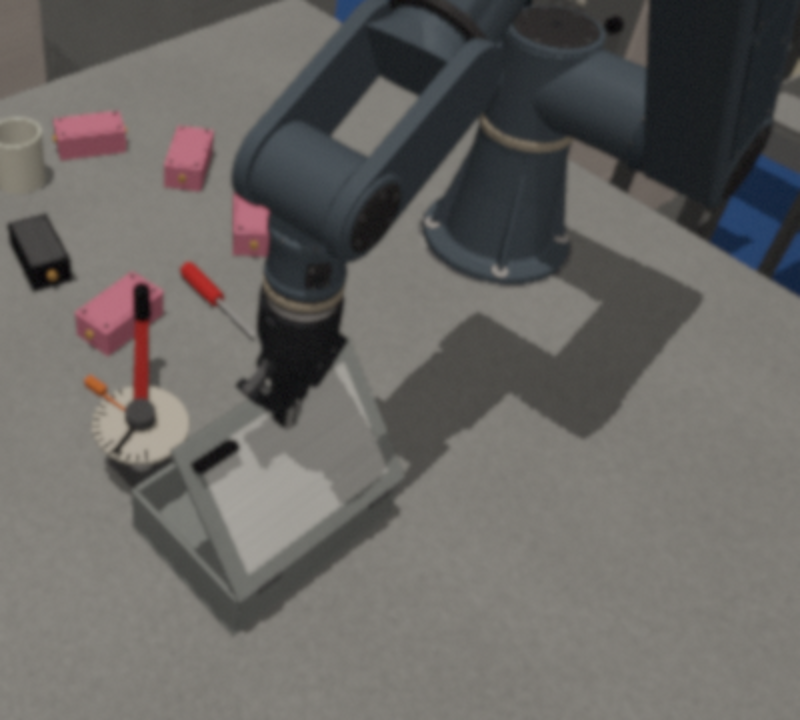

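```bash
python3 -m jog '{"linear":[[0.2,0.1,0.4],[0.7,0.1,1],[1.2,0.1,1.5],[1.7,0.1,2],[2.2,0.1,2.5],[2.7,0.1,2.9],[3.3,0.1,3.4],[3.9,0.1,3.7],[4.5,0.1,4.1],[5.1,0.1,4.4],[5.7,0.1,4.7],[6.3,0.1,5],[6.9,0.1,5.2],[7.5,0.1,5.3],[8,0.1,5.5],[8.5,0.1,5.6],[9,0.1,5.7],[9.4,0.1,5.7],[9.7,0.1,5.8],[9.9,0.1,5.8]],"twist":[0,0,0,0,0,0,0,0,0,0,0,0,0,0,0,0,0,0,0,0],"claw":[-1,-1,-1,-1,-1,-1,-1,-1,-1,-1,-1,-1,-1,-1,-1,-1,-1,-1,-1,-1]}'
python3 -m jog '{"linear":[[0.15,0,0],[0.3,0,0],[0.45,0,0],[0.6,0,0],[0.7,0,0],[0.8,0,0],[0.8,0,0]],"twist":[0,0,0,0,0,0,0],"claw":[-1,-1,-1,-1,-1,-1,-1]}'
python3 - <<'E'
from h import *
plan([(.5928,.1447,.0785)])
d=manip.snapshot("scene"); cv2.imwrite("pics/s8.png",cv2.resize(d["pixels"][100:460,240:640,::-1],None,fx=2,fy=2))
E
```

```text
t: 14.4
tcp_pos: [0.5922, 0.1461, 0.0842]
tool_rot: [0.483, 0.516, -0.483, 0.516]
force: [-0.3, -0.4, 1.1]
finger_gap: 0.005
t: 14.98
tcp_pos: [0.5923, 0.1461, 0.0785]
tool_rot: [0.483, 0.516, -0.483, 0.517]
force: [-2.8, -0.7, 11.2]
finger_gap: 0.0
t 14.98 tcp [0.5923 0.1461 0.0785] jaw deg 3.86 toolx [ 0.001 -0.    -1.   ] F [-2.8 -0.7 11.2] gap 0.0
[0.5928 0.1447 0.0785] -> [0.0, 0.04, 0.15] tw 0.0
```

View pics/s8.png

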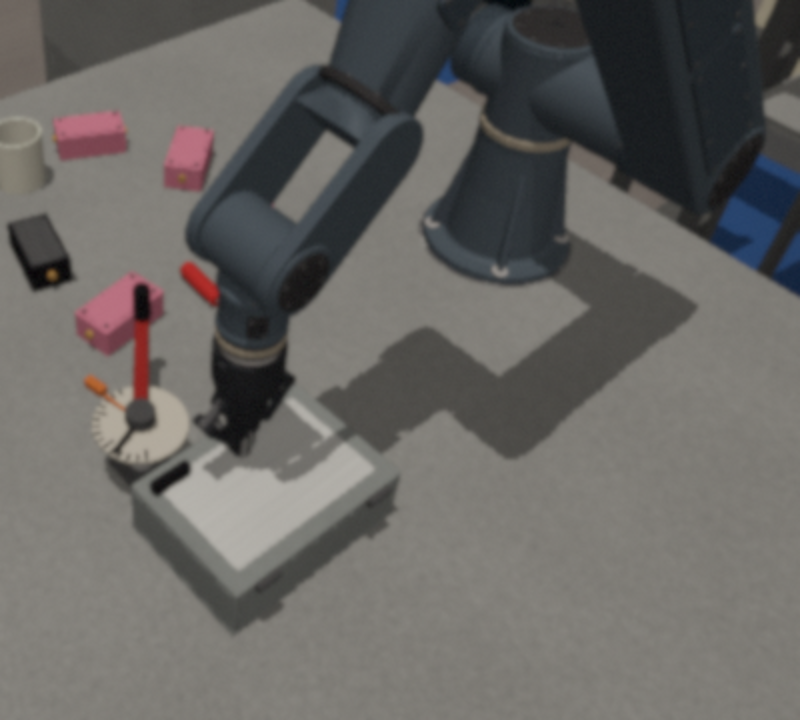

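```bash
python3 -m jog '{"linear":[[-0.5,0,0],[-2,0,0],[-5,0,0],[-9,0,0],[-12,0,0],[-13,0,0],[-13,0,0]],"twist":[0,0,0,0,0,0,0],"claw":[-1,-1,-1,-1,1,1,1]}' 60
python3 - <<'E'
from h import *
k=PIV+.15*adir(.665); print(k)
plan([(*k,.2),(*k,.108)])
t=manip.snapshot("top"); crop(t,85,305,140,290,3.6,"pics/t9.png")
cv2.imwrite("pics/t9f.png",t["pixels"][:,:,::-1])
E
```

```text
t: 15.62
tcp_pos: [0.5943, 0.1466, 0.2101]
tool_rot: [0.485, 0.515, -0.481, 0.518]
force: [-0.0, -0.2, 0.1]
finger_gap: 0.422
[ 0.57497616 -0.07603006]
t 15.62 tcp [0.5943 0.1466 0.2101] jaw deg 3.85 toolx [ 0.007  0.001 -1.   ] F [-0.  -0.2  0.1] gap 0.422
[ 0.575 -0.076  0.2  ] -> [0.98, -3.43, 22.09] tw 0.0
[ 0.575 -0.076  0.108] -> [10.18, -3.49, 22.09] tw 0.0
```

View pics/t9.png

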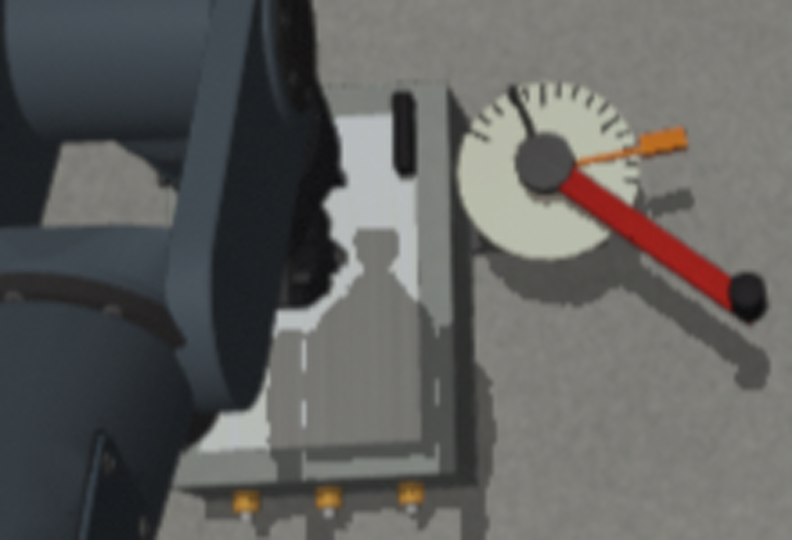

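```bash
python3 -m jog '{"linear":[[0.5,-0.3,2],[0.8,-0.8,5],[0.8,-1.4,9],[0.8,-2,13],[0.8,-2.6,17],[0.8,-3.1,20.5],[0.8,-3.3,22.1],[0.8,-3.3,22.1],[0.8,-3.3,22.1],[0.8,-3.3,22.1]],"twist":[0,0,0,0,0,0,0,0,0,0],"claw":[1,1,1,1,1,1,1,1,1,1]}' 60
python3 - <<'E'
from h import *
k=PIV+.15*adir(.665)
plan([(*k,.2),(*k,.108)])
w=manip.snapshot("wrist"); cv2.imwrite("pics/w10.png",w["pixels"][:,:,::-1]); print(proj(w,[*k,.148]))
E
```

```text
t: 16.5
tcp_pos: [0.5729, -0.0754, 0.1968]
tool_rot: [0.483, 0.518, -0.483, 0.515]
force: [-0.1, -0.3, 0.7]
finger_gap: 0.999
t 16.5 tcp [ 0.5729 -0.0754  0.1968] jaw deg 3.84 toolx [-0.004  0.002 -1.   ] F [-0.1 -0.3  0.7] gap 0.999
[ 0.575 -0.076  0.2  ] -> [-0.32, 0.2, 0.07] tw 0.0
[ 0.575 -0.076  0.108] -> [8.88, 0.23, 0.09] tw 0.0
[[319.5298095  272.99798725]]
```

View pics/w10.png

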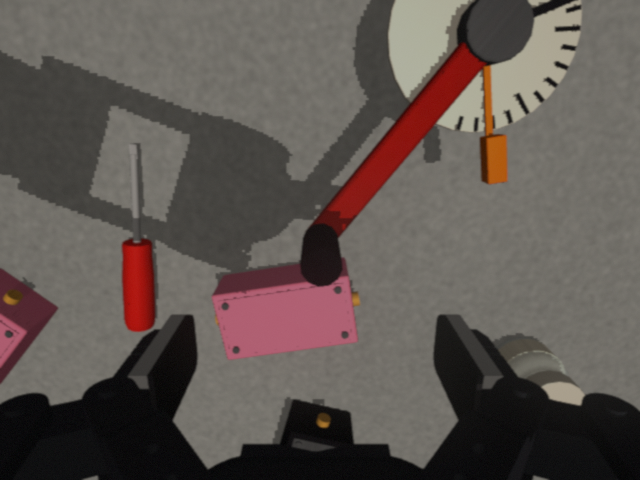

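```bash
python3 -m jog '{"linear":[[2,0,0],[5,0,0],[7.5,0,0],[9,0,0],[9.2,0,0],[9.2,0,0],[9.2,0,0],[9.2,0,0],[9.2,0,0],[9.2,0,0],[9.2,0,0],[9.2,0,0],[9.2,0,0],[9.2,0,0],[9.2,0,0],[9.2,0,0],[9.2,0,0]],"twist":[0,0,0,0,0,0,0,0,0,0,0,0,0,0,0,0,0],"claw":[1,1,1,1,1,1,-1,-1,-1,-1,-1,-1,-1,-1,-1,-1,-1]}' 40
python3 - <<'E'
from h import *
s=manip.sense(); p=s["tcp_pos"]; v=p[:2]-PIV; print("r",np.linalg.norm(v),"th",np.arctan2(-(v@ex),-(v@ey)))
plan([])
w=manip.snapshot("wrist"); cv2.imwrite("pics/w11.png",w["pixels"][:,:,::-1])
E
```

```text
t: 17.97
tcp_pos: [0.575, -0.0767, 0.1076]
tool_rot: [0.483, 0.516, -0.483, 0.517]
force: [0.0, 0.9, 6.2]
finger_gap: 0.244
r 0.1505328040102699 th 0.66218024577869
t 17.97 tcp [ 0.575  -0.0767  0.1076] jaw deg 3.83 toolx [ 0.002 -0.001 -1.   ] F [0.  0.9 6.2] gap 0.244
```

View pics/w11.png

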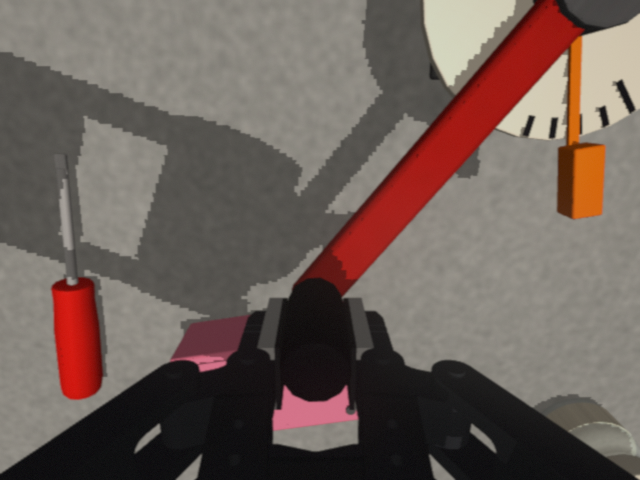

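```bash
python3 - <<'E'
from h import *
plan([(*(PIV+.15*adir(th)),.1075) for th in np.arange(.7,2.51,.1)])
E
```

```text
t 18.02 tcp [ 0.575  -0.0767  0.1076] jaw deg 3.83 toolx [ 0.002 -0.    -1.   ] F [0.2 0.9 6.1] gap 0.248
[ 0.5707 -0.073   0.1075] -> [0.01, -0.41, -0.4] tw 0.0
[ 0.5591 -0.0635  0.1075] -> [0.01, -1.51, -1.42] tw 0.0
[ 0.5484 -0.053   0.1075] -> [0.0, -2.5, -2.54] tw 0.0
[ 0.5389 -0.0414  0.1075] -> [-0.0, -3.37, -3.76] tw 0.0
[ 0.5306 -0.0289  0.1075] -> [-0.0, -4.11, -5.06] tw 0.0
[ 0.5236 -0.0157  0.1075] -> [-0.01, -4.73, -6.43] tw 0.0
[ 0.5179 -0.0018  0.1075] -> [-0.01, -5.2, -7.85] tw 0.0
[0.5136 0.0126 0.1075] -> [-0.01, -5.53, -9.32] tw 0.0
[0.5108 0.0273 0.1075] -> [-0.01, -5.71, -10.81] tw 0.0
[0.5095 0.0423 0.1075] -> [-0.01, -5.74, -12.3] tw 0.0
[0.5097 0.0573 0.1075] -> [-0.01, -5.63, -13.8] tw 0.0
[0.5114 0.0722 0.1075] -> [-0.01, -5.36, -15.28] tw 0.0
[0.5145 0.0868 0.1075] -> [-0.01, -4.95, -16.72] tw 0.0
[0.5191 0.1011 0.1075] -> [-0.01, -4.39, -18.11] tw 0.0
[0.5251 0.1148 0.1075] -> [-0.01, -3.7, -19.44] tw 0.0
[0.5325 0.1279 0.1075] -> [-0.01, -2.88, -20.7] tw 0.0
[0.5411 0.1402 0.1075] -> [-0.01, -1.94, -21.86] tw 0.0
[0.5509 0.1515 0.1075] -> [-0.01, -0.89, -22.93] tw 0.0
[0.5618 0.1618 0.1075] -> [-0.0, 0.27, -23.89] tw 0.0
```

```bash
python3 -m jog '{"linear":[[0,-0.4,-0.4],[0,-1,-0.9],[0,-1.5,-1.4],[0,-2.5,-2.5],[0,-3.4,-3.8],[0,-4.1,-5.1],[0,-4.7,-6.4],[0,-5.2,-7.9],[0,-5.5,-9.3],[0,-5.7,-10.8],[0,-5.7,-12.3],[0,-5.6,-13.8],[0,-5.4,-15.3],[0,-5,-16.7],[0,-4.4,-18.1],[0,-4.1,-18.8],[0,-3.7,-19.4],[0,-3.3,-20.1],[0,-2.9,-20.7],[0,-2.9,-20.7]],"twist":[0,0,0,0,0,0,0,0,0,0,0,0,0,0,0,0,0,0,0,0],"claw":[-1,-1,-1,-1,-1,-1,-1,-1,-1,-1,-1,-1,-1,-1,-1,-1,-1,-1,-1,-1]}' 40
python3 - <<'E'
from h import *
s=manip.sense(); p=s["tcp_pos"]; v=p[:2]-PIV; print("r",np.linalg.norm(v),"th",np.arctan2(-(v@ex),-(v@ey)))
plan([])
t=manip.snapshot("top"); crop(t,190,300,140,220,7,"pics/t12.png"); w=manip.snapshot("wrist"); cv2.imwrite("pics/w12.png",w["pixels"][:,:,::-1])
sc=manip.snapshot("scene"); crop(sc,270,370,240,340,6,"pics/s12.png")
import pickle; pickle.dump((t,w,sc),open("v12.pkl","wb"))
E
```

```text
t: 19.68
tcp_pos: [0.5349, 0.1275, 0.1076]
tool_rot: [0.484, 0.514, -0.481, 0.519]
force: [7.3, -4.9, 4.4]
finger_gap: 0.245
r 0.14774297968881583 th 2.206411781273726
t 19.68 tcp [0.5349 0.1275 0.1076] jaw deg 3.93 toolx [ 0.008 -0.002 -1.   ] F [ 7.3 -4.9  4.4] gap 0.245
```

View pics/t12.png

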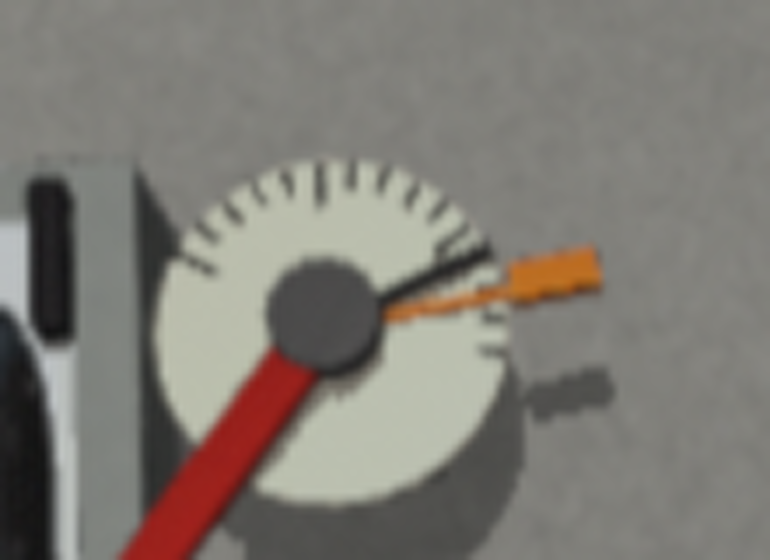

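View pics/w12.png

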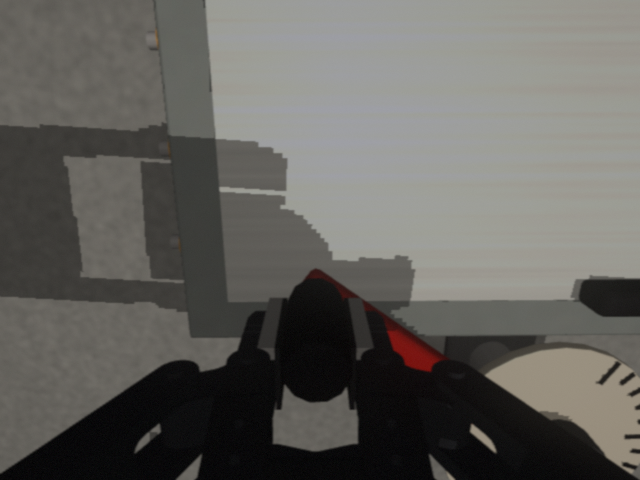

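View pics/s12.png

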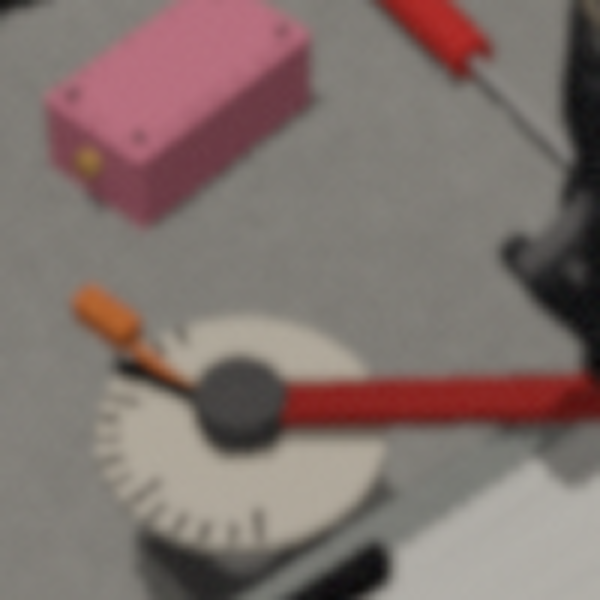

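```bash
python3 - <<'E'
from h import *
import pickle; t,w,sc=pickle.load(open("v12.pkl","rb"))
a=cv2.resize(t["pixels"][165:195,235:280,::-1],None,fx=16,fy=16,interpolation=cv2.INTER_CUBIC)
b=cv2.resize(sc["pixels"][280:315,278:315,::-1],None,fx=16,fy=16,interpolation=cv2.INTER_CUBIC)
cv2.imwrite("pics/a13.png",a); cv2.imwrite("pics/b13.png",b)
E
```

```text
(no output)
```

View pics/a13.png

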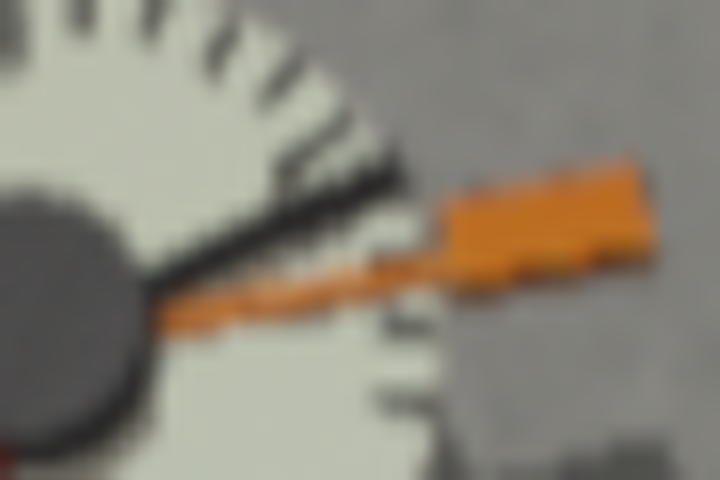

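View pics/b13.png

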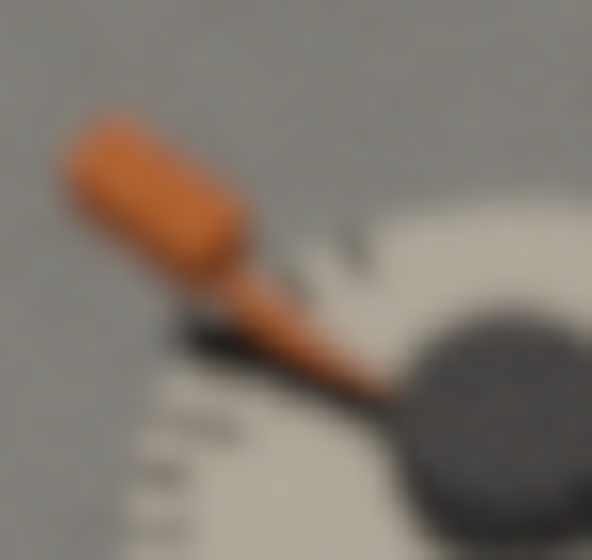

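```bash
python3 - <<'E'
from h import *
import pickle; t,w,sc=pickle.load(open("v12.pkl","rb"))
cc=lambda p,o,f:(np.array(p,float)+.5)/f-.5+np.array(o)
def ang(d,px,z,o):
    X=ray(d,cc(px,o,16),z)[0,:2]; v=X-PIV; return X.round(4),round(np.linalg.norm(v),4),round(np.arctan2(-(v@ex),-(v@ey))+np.radians(150),3)
o=(235,165)
print("ptr tip",ang(t,(395,172),.087,o),"mid",ang(t,(270,225),.087,o))
print("block top ctr",ang(t,(547,218),.093,o),ang(t,(547,218),.099,o)); print("strip rim",ang(t,(430,270),.081,o),"mid",ang(t,(300,298),.081,o))
o=(278,280)
print("scene ptr tip",ang(sc,(195,340),.087,o)); print("block top ctr",ang(sc,(155,190),.093,o)); print("strip",ang(sc,(235,290),.081,o),ang(sc,(300,338),.081,o))
print(tri(t,cc((395,172),(235,165),16),sc,cc((195,340),o,16)), tri(t,cc((547,218),(235,165),16),sc,cc((155,190),o,16)),tri(t,cc((430,270),(235,165),16),sc,cc((235,290),o,16)))
E
```

```text
ptr tip (array([0.6857, 0.0009]), np.float64(0.0539), np.float64(2.176)) mid (array([0.6779, 0.0175]), np.float64(0.0357), np.float64(2.138))
block top ctr (array([ 0.6779, -0.0203]), np.float64(0.0708), np.float64(2.421)) (array([ 0.6761, -0.0208]), np.float64(0.0708), np.float64(2.447))
strip rim (array([ 0.6738, -0.0037]), np.float64(0.0536), np.float64(2.414)) mid (array([0.6695, 0.0137]), np.float64(0.0357), np.float64(2.397))
scene ptr tip (array([0.6849, 0.0035]), np.float64(0.0512), np.float64(2.165))
block top ctr (array([ 0.6771, -0.0193]), np.float64(0.0695), np.float64(2.427))
strip (array([ 0.6726, -0.0057]), np.float64(0.0552), np.float64(2.444)) (array([0.6697, 0.0073]), np.float64(0.0419), np.float64(2.436))
[0.68519885 0.00164868 0.08576411] [ 0.67748306 -0.01998124  0.09276123] [ 0.67332939 -0.00402398  0.08300807]
```

```bash
python3 - <<'E'
from h import *
s=manip.sense(); p=s["tcp_pos"]; v=p[:2]-PIV; th=np.arctan2(-(v@ex),-(v@ey));print("r",np.linalg.norm(v),"th",th)
plan([(*(PIV+.15*adir(a)),.1075) for a in (2.25,2.3,2.35,2.4,2.43,2.45,2.47)])
E
```

```text
r 0.14774656286450477 th 2.206267509349402
t 19.83 tcp [0.5349 0.1275 0.1076] jaw deg 3.87 toolx [ 0.008 -0.001 -1.   ] F [ 7.5 -3.1  3.3] gap 0.245
[0.5366 0.1341 0.1075] -> [0.01, 0.22, -0.65] tw 0.0
[0.5411 0.1402 0.1075] -> [0.02, 0.71, -1.22] tw 0.0
[0.5458 0.146  0.1075] -> [0.02, 1.22, -1.77] tw 0.0
[0.5509 0.1515 0.1075] -> [0.02, 1.76, -2.29] tw 0.0
[0.554  0.1547 0.1075] -> [0.02, 2.1, -2.59] tw 0.0
[0.5562 0.1568 0.1075] -> [0.03, 2.32, -2.78] tw 0.0
[0.5584 0.1588 0.1075] -> [0.03, 2.56, -2.97] tw 0.0
```

```bash
python3 -m jog '{"linear":[[0,0.4,-0.6],[0,0.9,-1.2],[0,1.4,-1.7],[0,1.9,-2.2],[0,2.3,-2.5],[0,2.5,-2.7],[0,2.5,-2.7],[0,2.5,-2.7],[0,2.5,-2.7]],"twist":[0,0,0,0,0,0,0,0,0],"claw":[-1,-1,-1,-1,-1,-1,-1,-1,-1]}' 40
python3 - <<'E'
from h import *
s=manip.sense(); p=s["tcp_pos"]; v=p[:2]-PIV; th=np.arctan2(-(v@ex),-(v@ey));print("r",np.linalg.norm(v),"th",th)
plan([])
t=manip.snapshot("top");sc=manip.snapshot("scene")
a=cv2.resize(t["pixels"][165:195,235:280,::-1],None,fx=16,fy=16,interpolation=cv2.INTER_CUBIC)
b=cv2.resize(sc["pixels"][280:315,278:315,::-1],None,fx=16,fy=16,interpolation=cv2.INTER_CUBIC)
cv2.imwrite("pics/a14.png",a); cv2.imwrite("pics/b14.png",b)
E
```

```text
t: 20.58
tcp_pos: [0.5569, 0.1544, 0.1076]
tool_rot: [0.483, 0.514, -0.482, 0.519]
force: [5.2, -8.7, 4.4]
finger_gap: 0.247
r 0.14774943475724922 th 2.4424427882893416
t 20.58 tcp [0.5569 0.1544 0.1076] jaw deg 3.91 toolx [ 0.006 -0.004 -1.   ] F [ 5.2 -8.7  4.4] gap 0.247
```

View pics/a14.png

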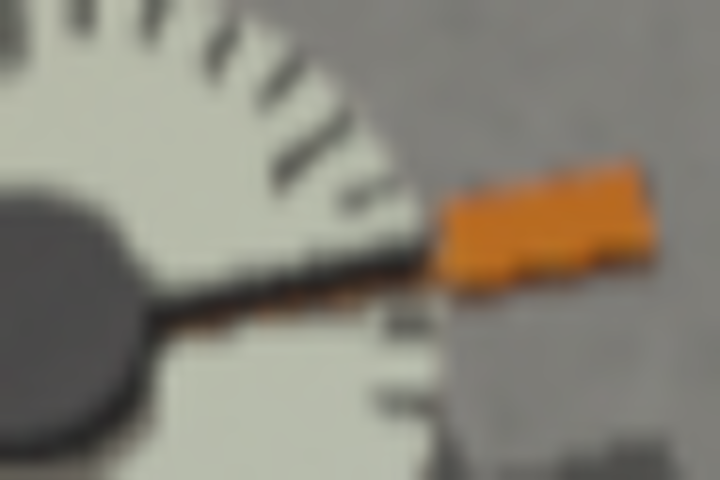

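View pics/b14.png

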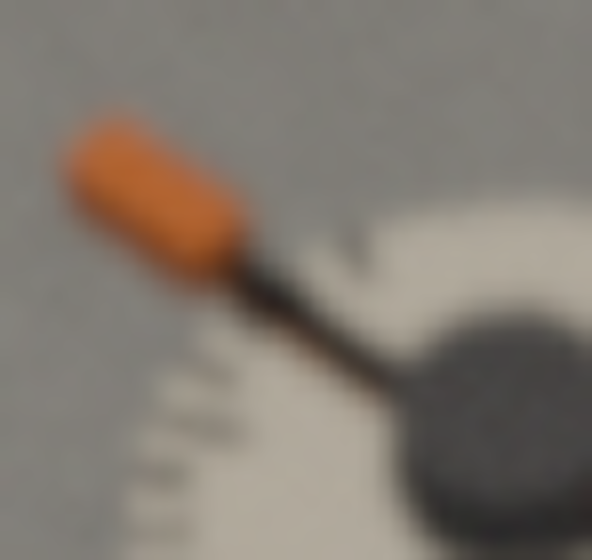

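```bash
python3 - <<'E'
from h import *
t=manip.snapshot("top");sc=manip.snapshot("scene")
cc=lambda p,o,f:(np.array(p,float)+.5)/f-.5+np.array(o)
def ang(d,px,z,o):
    X=ray(d,cc(px,o,16),z)[0,:2]; v=X-PIV; return round(np.linalg.norm(v),4),round(np.arctan2(-(v@ex),-(v@ey))+np.radians(150),3)
print(ang(t,(428,253),.087,(235,165)),ang(t,(300,282),.087,(235,165)),ang(sc,(245,268),.087,(278,280)),ang(sc,(310,318),.087,(278,280)))
# marker from block colour centroid and block mid-edges
h=hsv(t)
m=cv2.inRange(h,(5,150,120),(20,255,255)); m[:,:262]=0;m[:,280:]=0;m[:165]=0;m[195:]=0
ys,xs=np.nonzero(m); c=np.array([xs.mean(),ys.mean()])
for z in (.09,.092): v=ray(t,c,z)[0,:2]-PIV; print("marker top-view centroid",z,np.arctan2(-(v@ex),-(v@ey))+np.radians(150))
h=hsv(sc); m=cv2.inRange(h,(5,130,90),(20,255,255)); m[:,:278]=0;m[:,293:]=0;m[:280]=0;m[300:]=0
ys,xs=np.nonzero(m); c=np.array([xs.mean(),ys.mean()]); print(len(xs),c)
for z in (.088,.090,.092): v=ray(sc,c,z)[0,:2]-PIV; print("scene",z,np.arctan2(-(v@ex),-(v@ey))+np.radians(150))
E
```

```text
(np.float64(0.054), np.float64(2.403)) (np.float64(0.0364), np.float64(2.388)) (np.float64(0.0533), np.float64(2.451)) (np.float64(0.0398), np.float64(2.439))
marker top-view centroid 0.09 2.4311724443737317
marker top-view centroid 0.092 2.439789342401708
59 [287.42372881 292.44067797]
scene 0.088 2.442127074457731
scene 0.09 2.4248293316037826
scene 0.092 2.406881811283623
```

```bash
python3 -m jog '{"linear":[[0,0,0.1],[0,0,0.2],[0,0,0.2],[0,0,0.2]],"twist":[0,0,0,0],"claw":[-1,-1,-1,-1]}' 40
python3 - <<'E'
from h import *
plan([])
E
```

```text
t: 21.12
tcp_pos: [0.5565, 0.1538, 0.1076]
tool_rot: [0.484, 0.515, -0.482, 0.518]
force: [3.6, -4.2, 5.0]
finger_gap: 0.245
t 21.12 tcp [0.5565 0.1538 0.1076] jaw deg 3.85 toolx [ 0.005 -0.001 -1.   ] F [ 3.6 -4.2  5. ] gap 0.245
```

```bash
python3 -m jog '{"linear":[[0,0.05,0.1],[0,0.1,0.15],[0,0.1,0.15]],"twist":[0,0,0],"claw":[-1,-1,-1]}' 40
python3 - <<'E'
from h import *
plan([])
E
```

```text
t: 21.37
tcp_pos: [0.5562, 0.1534, 0.1076]
tool_rot: [0.484, 0.516, -0.482, 0.517]
force: [1.6, -0.8, 8.2]
finger_gap: 0.246
t 21.37 tcp [0.5562 0.1534 0.1076] jaw deg 3.83 toolx [ 0.002  0.    -1.   ] F [ 1.6 -0.8  8.2] gap 0.246
```

```bash
python3 -m jog '{"linear":[[0,0,0],[0,0,0],[0,0,0],[0,0,0],[0,0,0],[0,0,0],[-2,0,0],[-5,0,0],[-8,0,0],[-10,0,0],[-10,0,0]],"twist":[0,0,0,0,0,0,0,0,0,0,0],"claw":[-0.3,0,0.3,0.5,0.5,0.5,0.5,0.5,0.5,0.5,0.5]}' 40
python3 - <<'E'
from h import *
plan([])
t=manip.snapshot("top");sc=manip.snapshot("scene");w=manip.snapshot("wrist")
a=cv2.resize(t["pixels"][165:195,235:280,::-1],None,fx=16,fy=16,interpolation=cv2.INTER_CUBIC)
b=cv2.resize(sc["pixels"][280:315,278:315,::-1],None,fx=16,fy=16,interpolation=cv2.INTER_CUBIC)
cv2.imwrite("pics/a15.png",a); cv2.imwrite("pics/b15.png",b); cv2.imwrite("pics/w15.png",w["pixels"][:,:,::-1])
E
```

```text
t: 22.28
tcp_pos: [0.5587, 0.1537, 0.2113]
tool_rot: [0.485, 0.514, -0.48, 0.519]
force: [0.7, -0.2, 0.1]
finger_gap: 0.748
t 22.28 tcp [0.5587 0.1537 0.2113] jaw deg 3.85 toolx [ 0.01   0.001 -1.   ] F [ 0.7 -0.2  0.1] gap 0.748
```

View pics/a15.png

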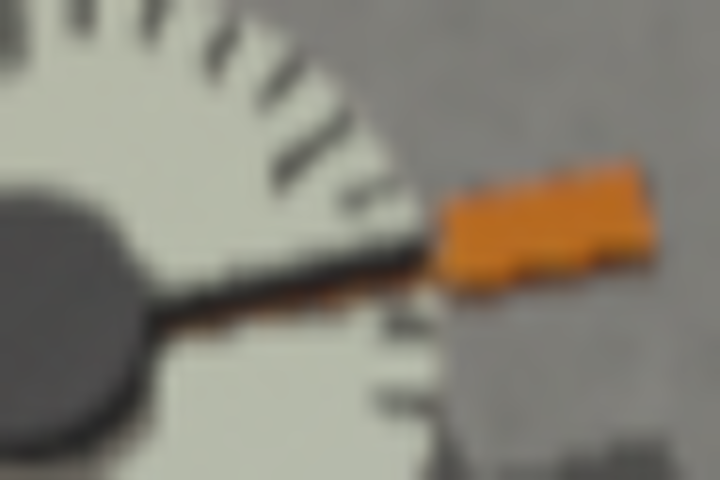

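View pics/b15.png

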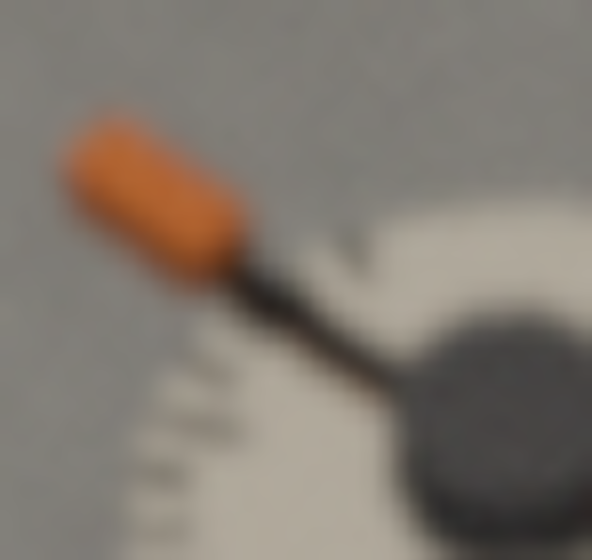

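View pics/w15.png

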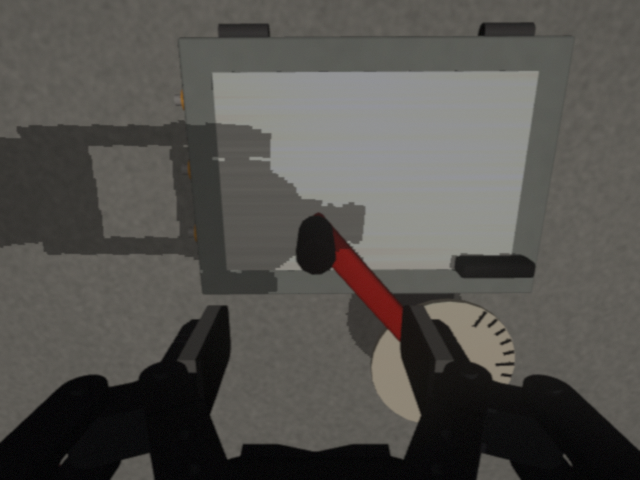

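```bash
python3 - <<'E'
from h import *
w=manip.snapshot("wrist"); s=manip.sense()
c=-np.array(w["R"]).T@np.array(w["t"]); print("cam",c,"tcp",s["tcp_pos"])
m=PIV+.055*adir(2.425-np.radians(150)); print("marker tip",m)
x=ray(w,[315,150],.087)[0]; print(x); d=m-x[:2]; print(d)
g=s["tcp_pos"][:2]+d; plan([(*g,.21),(*g,.24)])
x=ray(w,[315,240],.087)[0]; g=s["tcp_pos"][:2]+m-x[:2]; plan([(*g,.21)])
E
```

```text
cam [0.54994    0.23051734 0.34826091] tcp [0.5545714  0.15320023 0.20539716]
marker tip [ 0.67355004 -0.00519287]
[0.55120692 0.20617942 0.087     ]
[ 0.12234312 -0.21137229]
t 22.48 tcp [0.5546 0.1532 0.2054] jaw deg 3.84 toolx [-0.003 -0.    -1.   ] F [-0.5  0.3 -0.1] gap 0.746
[ 0.6769 -0.0582  0.21  ] -> [-0.49, 10.79, 21.91] tw 0.0
[ 0.6769 -0.0582  0.24  ] -> [-3.49, 10.78, 21.91] tw 0.0
t 22.48 tcp [0.5546 0.1532 0.2054] jaw deg 3.84 toolx [-0.003 -0.    -1.   ] F [-0.5  0.3 -0.1] gap 0.746
[0.673  0.0007 0.21  ] -> [-0.49, 10.8, 16.01] tw 0.0
```

```bash
python3 -m jog '{"linear":[[-0.4,1.5,3],[-0.4,3,6],[-0.4,4.5,9],[-0.4,6.2,12.5],[-0.4,8,16],[-0.4,9.5,19],[-0.4,10.5,21.3],[-0.4,10.8,21.9],[-0.4,10.8,21.9],[-0.4,10.8,21.9],[-0.4,10.8,21.9],[-0.4,10.8,21.9]],"twist":[0,0,0,0,0,0,0,0,0,0,0,0],"claw":[0.5,0.5,0.5,0.5,0.5,0.5,0.5,0.5,0.5,0.5,0.5,0.5]}'
python3 - <<'E'
from h import *
import pickle
w=manip.snapshot("wrist"); pickle.dump(w,open("v16.pkl","wb"))
cv2.imwrite("pics/w16.png",w["pixels"][:,:,::-1]); crop(w,250,400,60,210,5,"pics/w16c.png")
plan([])
E
```

```text
t: 23.48
tcp_pos: [0.6771, -0.0561, 0.2103]
tool_rot: [0.482, 0.518, -0.483, 0.516]
force: [-0.6, 0.9, -0.4]
finger_gap: 0.746
t 23.53 tcp [ 0.6774 -0.0562  0.2106] jaw deg 3.95 toolx [-0.001  0.    -1.   ] F [-0.4 -0.6 -0.3] gap 0.75
```

View pics/w16.png

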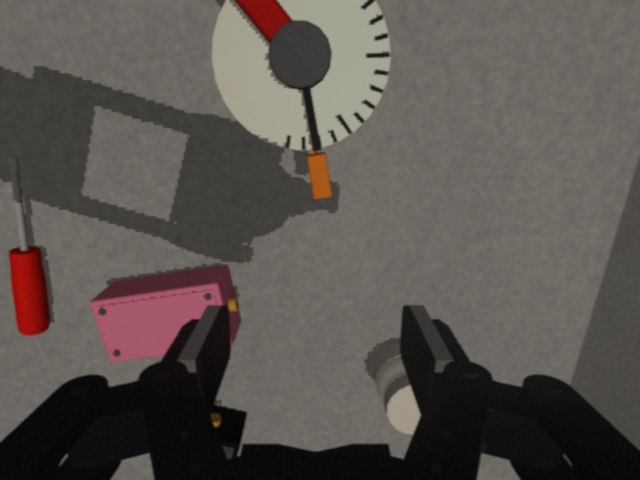

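View pics/w16c.png

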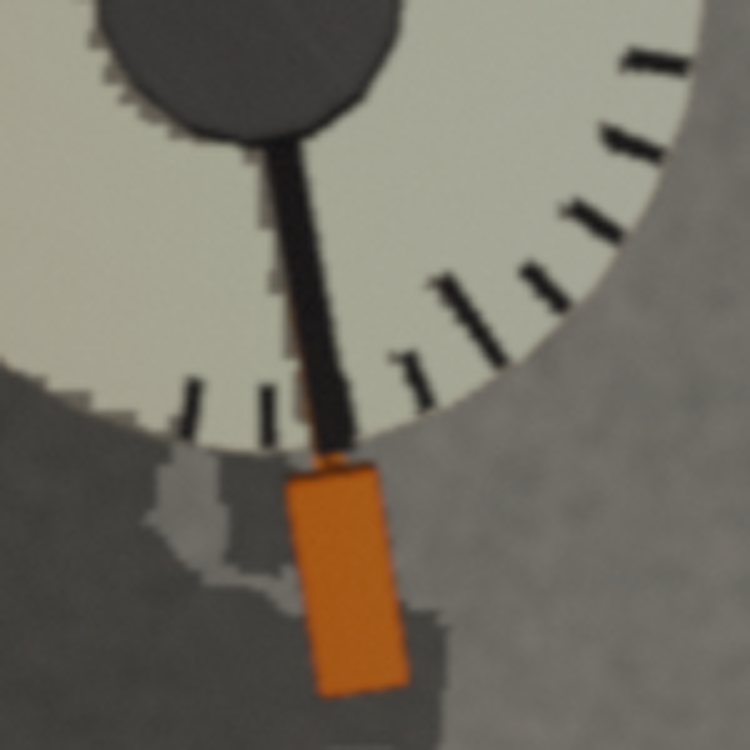

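```bash
python3 - <<'E'
from h import *
import pickle
w=pickle.load(open("v16.pkl","rb"))
cc=lambda p:(np.array(p,float)+.5)/5-.5+np.array([250,60])
def A(px,z):
    v=ray(w,cc(px),z)[0,:2]-PIV; return round(np.linalg.norm(v),4),round(np.arctan2(-(v@ex),-(v@ey))+np.radians(150),3)
print("hub",ray(w,[299.5,55],.10),PIV)
print("ptr tip",A((336,450),.087),"ptr root",A((281,145),.087))
print("mk in",A((332,477),.093),"mk out",A((364,690),.093))
P=[ray(w,cc(p),z)[0,:2] for p,z in (((281,145),.087),((336,450),.087),((332,477),.093),((364,690),.093))]
for a,b in ((0,1),(2,3)):
    v=P[b]-P[a]; print("dir ang",np.arctan2(-(v@ex),-(v@ey))+np.radians(150))
E
```

```text
hub [[0.66083999 0.04969346 0.1       ]] [0.65940057 0.04795591]
ptr tip (np.float64(0.0532), np.float64(2.401)) ptr root (np.float64(0.0163), np.float64(2.325))
mk in (np.float64(0.0558), np.float64(2.42)) mk out (np.float64(0.083), np.float64(2.435))
dir ang 2.434123781316765
dir ang 2.465098217712907
```

The overhead wrist view shows the pointer tip at crop (336,452) and the middle of the marker's inner end at (332,477). The pointer is about 0.02–0.03 rad (1.2 mm) short, so I'll re-grip the knob and nudge it about 3.5 mm.

```bash
python3 - <<'E'
from h import *
plan([(.5562,.1534,.21,3.85),(.5562,.1534,.1076,3.85)])
E
```

```text
t 23.53 tcp [ 0.6774 -0.0562  0.2106] jaw deg 3.95 toolx [-0.001  0.    -1.   ] F [-0.4 -0.6 -0.3] gap 0.75
[0.5562 0.1534 0.21   3.85  ] -> [0.08, -10.64, -21.74] tw 0.002
[0.5562 0.1534 0.1076 3.85  ] -> [10.32, -10.63, -21.74] tw 0.002
```

```bash
python3 -m jog '{"linear":[[0.1,-1.3,-2.6],[0.1,-3,-6],[0.1,-4.7,-9.5],[0.1,-6.5,-13],[0.1,-8.3,-16.7],[0.1,-9.8,-19.8],[0.1,-10.6,-21.5],[0.1,-10.8,-21.9],[0.4,-10.8,-21.9],[0.4,-10.8,-21.9],[2,-10.8,-21.9],[5,-10.8,-21.9],[8,-10.8,-21.9],[10,-10.8,-21.9],[10.4,-10.8,-21.9],[10.4,-10.8,-21.9],[10.4,-10.8,-21.9]],"twist":[0,0,0,0,0,0,0,0,0,0,0,0,0,0,0,0,0],"claw":[0.5,0.5,0.5,0.5,0.5,0.5,0.5,0.5,0.5,0.5,0.5,0.5,0.5,0.5,0.5,0.5,0.5]}' 40
python3 -m jog '{"linear":[[0,0,0],[0,0,0],[0,0,0],[0,0,0],[0,0,0],[0,0,0],[0,0,0],[0,0,0],[0,0,0],[0,0,0]],"twist":[0,0,0,0,0,0,0,0,0,0],"claw":[0,-0.5,-1,-1,-1,-1,-1,-1,-1,-1]}' 40
```

```text
t: 24.95
tcp_pos: [0.557, 0.1524, 0.1071]
tool_rot: [0.484, 0.516, -0.483, 0.517]
force: [-0.6, -0.1, 0.1]
finger_gap: 0.749
t: 25.78
tcp_pos: [0.5562, 0.1534, 0.1079]
tool_rot: [0.483, 0.516, -0.482, 0.517]
force: [-1.6, -0.2, 6.4]
finger_gap: 0.248
```

```bash
python3 -m jog '{"linear":[[0,0.1,-0.1],[0,0.2,-0.2],[0,0.3,-0.3],[0,0.4,-0.35],[0,0.4,-0.35],[0,0.4,-0.35]],"twist":[0,0,0,0,0,0],"claw":[-1,-1,-1,-1,-1,-1]}' 40
```

```text
t: 26.28
tcp_pos: [0.5592, 0.1562, 0.1079]
tool_rot: [0.482, 0.516, -0.483, 0.517]
force: [-2.9, -4.2, 6.8]
finger_gap: 0.245
```

```bash
python3 -m jog '{"linear":[[0,-0.05,0.05],[0,-0.1,0.1],[0,-0.1,0.1],[0,-0.1,0.1]],"twist":[0,0,0,0],"claw":[-1,-1,-1,-1]}' 40
python3 - <<'E'
from h import *
t=manip.snapshot("top");sc=manip.snapshot("scene")
a=cv2.resize(t["pixels"][165:195,235:280,::-1],None,fx=16,fy=16,interpolation=cv2.INTER_CUBIC)
cv2.imwrite("pics/a17.png",a)
E
```

```text
t: 26.62
tcp_pos: [0.5592, 0.1562, 0.108]
tool_rot: [0.483, 0.516, -0.482, 0.517]
force: [-0.7, -0.3, 5.7]
finger_gap: 0.245
```

View pics/a17.png

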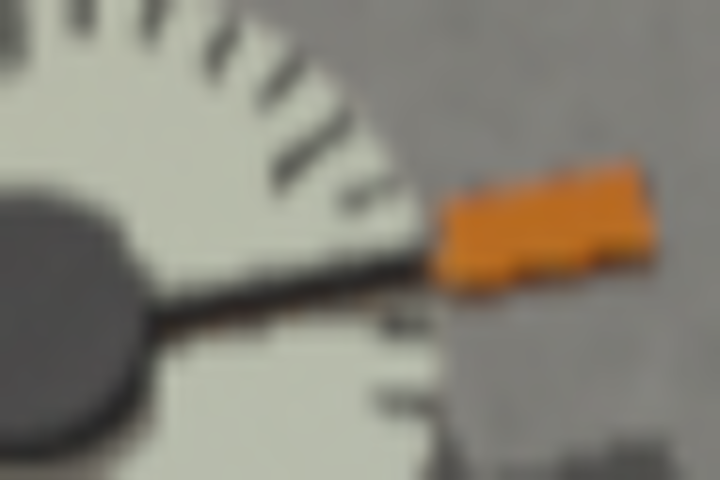

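```bash
python3 -m jog '{"linear":[[0,0,0],[0,0,0],[0,0,0],[0,0,0],[0,0,0],[0,0,0],[-2,0,0],[-5,0,0],[-8,0,0],[-10.4,0,0],[-10.4,1.2,2.6],[-10.4,3,6],[-10.4,4.7,9.5],[-10.4,6.5,13],[-10.4,8.3,16.7],[-10.4,9.6,19.8],[-10.4,10.4,21.5],[-10.4,10.4,21.5],[-10.4,10.4,21.5],[-10.4,10.4,21.5]],"twist":[0,0,0,0,0,0,0,0,0,0,0,0,0,0,0,0,0,0,0,0],"claw":[-0.3,0,0.3,0.5,0.5,0.5,0.5,0.5,0.5,0.5,0.5,0.5,0.5,0.5,0.5,0.5,0.5,0.5,0.5,0.5]}' 40
python3 - <<'E'
from h import *
w=manip.snapshot("wrist"); crop(w,250,400,60,210,5,"pics/w18c.png")
import pickle; pickle.dump(w,open("v18.pkl","wb"))
E
```

```text
t: 28.38
tcp_pos: [0.6758, -0.0508, 0.2101]
tool_rot: [0.483, 0.517, -0.483, 0.516]
force: [0.3, 0.5, -0.5]
finger_gap: 0.755
```

View pics/w18c.png

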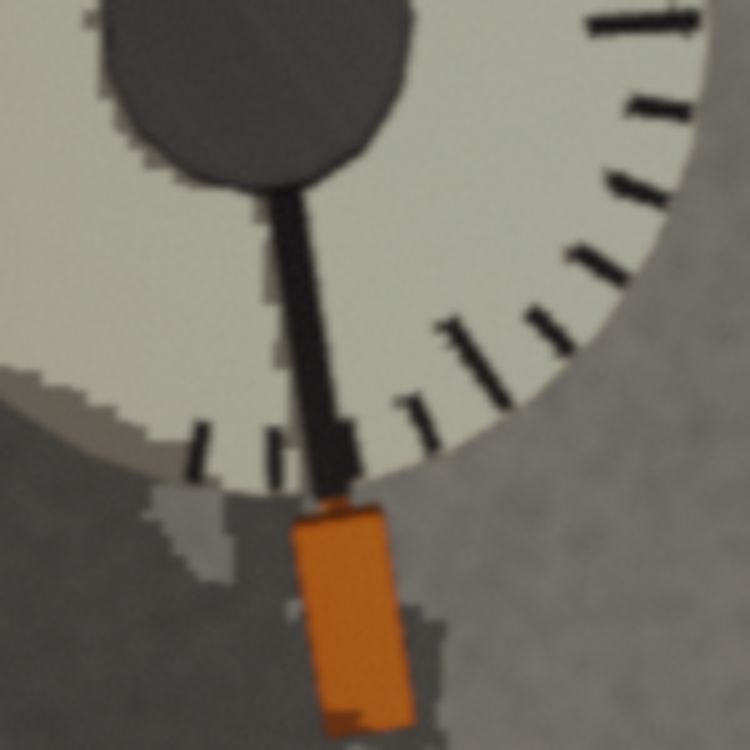

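The pointer tip at (334,495) now runs into the middle of the marker's inner end at (338,520). Last check is the whole scene.

```bash
python3 - <<'E'
from h import *
import pickle
d0,s0=pickle.load(open("v0.pkl","rb"))
t=manip.snapshot("top"); sc=manip.snapshot("scene")
cv2.imwrite("pics/t19.png",t["pixels"][:,:,::-1]); crop(sc,200,480,140,420,2.1,"pics/s19.png")
df=(np.abs(t["pixels"].astype(int)-d0["pixels"]).max(2)>30).astype('uint8')*255; cv2.imwrite("pics/df.png",df)
plan([])
E
```

```text
t 28.53 tcp [ 0.676  -0.05    0.2107] jaw deg 3.94 toolx [-0.001  0.    -1.   ] F [-1.1 -0.3 -0.2] gap 0.748
```

View pics/t19.png

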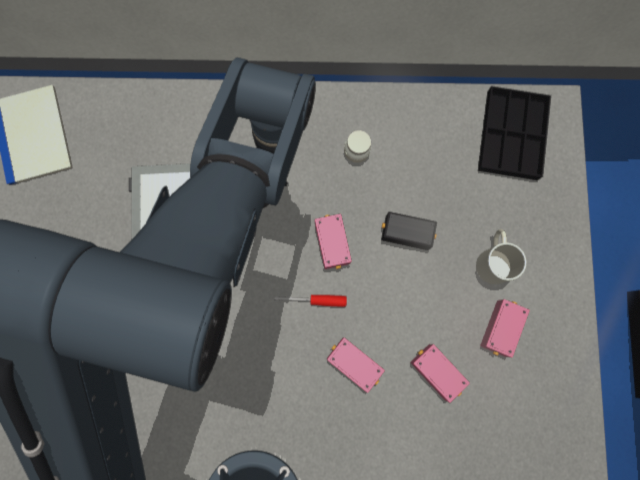

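View pics/s19.png

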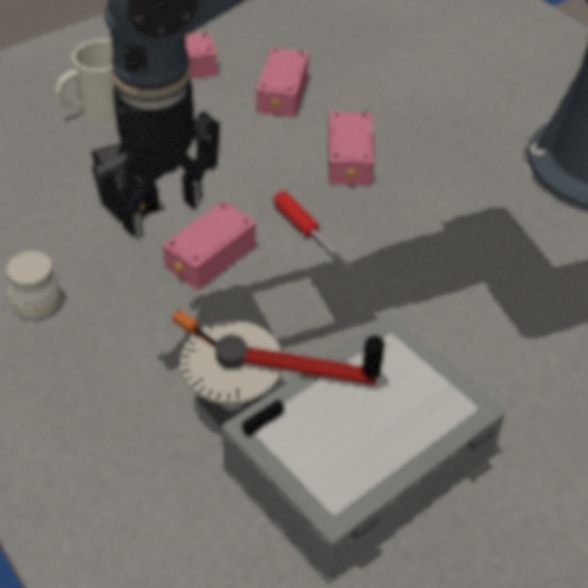

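View pics/df.png

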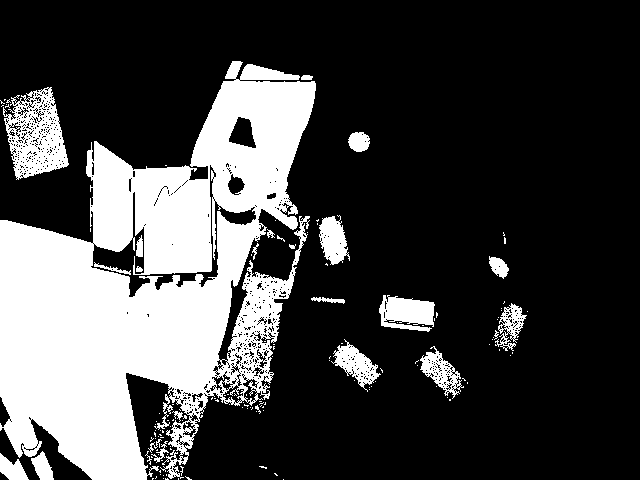

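```bash
python3 -c "
from station import manip
print(manip.sign_off())"
```

```text
the job is handed in; nothing more can be done
None
```

The job is done and handed in at about 28.5 s of the 72 s limit.

- **Module:** I set the amplifier module down on the blue mat, right way up and centred, with its long side from hinge to clamp side. The wrist picture taken after release confirmed this.
- **Lid:** I pushed the lid over in a slow arc. It stopped with its top at 78.5 mm under about 11 N, which is the height given for shut, and the last picture shows it flat.
- **Clamp:** With the lid shut, I swung the clamp arm by its knob and let go. The pointer first came to rest about 0.02–0.03 rad short of the orange marker, so I gripped the knob again and moved it about 4 mm. The close-up after that release shows the pointer running into the middle of the marker's inner end. I judged this by eye and did not recalculate the angle.
- **Bystanders:** Comparing the first and last top views shows no shift of the black module, mug, screwdriver, jar or pink blocks, only brightness changes. The arm hid the marker in that view, but it did not move visibly in the other camera pictures.
- **Disagreements:** The top and scene views gave pointer angles up to 0.05 rad apart, so I relied on the overhead wrist view. The pivot position I worked out was about 2 mm off.

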